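Load and clamp the slide carousel

TASK

Pull the red brake lever outwards to its last notch so that it stays there and holds the slide carousel still. Put every slide cassette lying on the bench flat into a pocket of its own on the carousel, fin up, and turn the orange clamp knob clockwise to its stop while the brake is on; only then hold the green button down until the lever has sprung all the way back to off, so that the carousel is free again. Leave the wash bottle, the stain jar and the coverslip box where they are.

Things in the scene. Friction and masses are not known exactly. Their poses are not given: they have to be found in the camera images.
- station: Fixed ivory station, 300 mm (x) x 450 mm (y), its top 50 mm above the table. Origin: on the table under the carousel's axis; the housing reaches from 140 mm to its right (-y) to 310 mm to its left (+y). The disc stands over the right part; the brake lever and the green button are on the left part.
- carousel_center (a point): Slide carousel: grey disc 270 mm across, 15 mm thick, turning about a vertical axis. Point: on the axis at the disc's upper face, 75 mm above the table; its axes turn with the disc (z up). With the brake off the disc spins almost freely, so turning the clamp knob only spins the disc; with the lever in its last notch a pad holds the rim firmly.
- carousel (a joint): Turning angle of the disc about the vertical, rad, positive anticlockwise seen from above; without limits.
- bay0 (a point): Middle of the floor of pocket 0 of four on the disc: a dark rectangle with a white lip, 96 mm (tangential) x 49 mm (radial), its lip 8 mm high. It lies 85 mm from the disc's axis, at 0 degrees anticlockwise from the x axis of carousel_center. Its axes are parallel to those of carousel_center (for pockets 0 and 2 the long side runs along y, for 1 and 3 along x).
- bay1 (a point): Middle of the floor of pocket 1 of four on the disc: a dark rectangle with a white lip, 96 mm (tangential) x 49 mm (radial), its lip 8 mm high. It lies 85 mm from the disc's axis, at 90 degrees anticlockwise from the x axis of carousel_center. Its axes are parallel to those of carousel_center (for pockets 0 and 2 the long side runs along y, for 1 and 3 along x).
- bay2 (a point): Middle of the floor of pocket 2 of four on the disc: a dark rectangle with a white lip, 96 mm (tangential) x 49 mm (radial), its lip 8 mm high. It lies 85 mm from the disc's axis, at 180 degrees anticlockwise from the x axis of carousel_center. Its axes are parallel to those of carousel_center (for pockets 0 and 2 the long side runs along y, for 1 and 3 along x).
- bay3 (a point): Middle of the floor of pocket 3 of four on the disc: a dark rectangle with a white lip, 96 mm (tangential) x 49 mm (radial), its lip 8 mm high. It lies 85 mm from the disc's axis, at 270 degrees anticlockwise from the x axis of carousel_center. Its axes are parallel to those of carousel_center (for pockets 0 and 2 the long side runs along y, for 1 and 3 along x).
- knob_grip (a point): Clamp knob in the middle of the disc: an orange bar 58 mm long (this frame's x), 18 mm wide (y) and 34 mm tall on a black stem. The point is on the axis, 14 mm below the bar's top, 17 mm above its underside, 54 mm above the disc's upper face. Grip the bar across its width from above.
- clamp_knob (a joint): Turning of the clamp knob relative to the disc, rad: near 0 loose, grows clockwise seen from above, firm stop at 2.8 (tight). It needs about 0.25 N m and stays where left. It drives four steel latches out over the inner edges of the seated cassettes; when loose they stand clear of the pockets.
- lever_grip (a point): Red upright post at the end of the brake lever, 18 mm across, free for the fingers over its upper 40 mm. The point is on its axis, 16 mm below its top; 96 mm above the table.
- lever_hinge (a point): Point on the lever's vertical hinge axis, at the height of lever_grip, 110 mm from it; its axes are the station's (z up).
- brake_lever (a joint): Brake lever, rad: 0 = off (along the station's -x, close to the disc). Pulled outwards, away from the disc (clockwise seen from above), it clicks past notches at 0.40 and 0.68 to the last at 0.96, where it stays by itself; stop at 1.06. A spring draws it back; up to 6 N at the post. Only in the last notch does the brake hold well.
- button_top (a point): Middle of the top face of the round green release button, 32 mm across, 72 mm above the table when up. It goes straight down 10 mm, taking 2 N at first and about 6 N at the bottom; from about 5 mm on it frees the ratchet, and the lever springs back to off if the button is kept down for about a second. It also dips as the lever clicks.
- release_button (a joint): Travel of the release button, m: 0 up, 0.010 fully down.
- cassette0: Slide cassette (two to four of these are present), all alike: blue plate 90 mm (x) x 44 mm (y) x 12 mm with two clear windows, its foot drawn in by 3 mm all round over the lowest 4 mm; across its middle an upright yellow grip fin 14 mm (x) x 26 mm (y), rising from the plate to 50 mm above the underside. Origin: centre of the underside, z up. About 90 g.
- cassette1: Slide cassette (two to four of these are present), all alike: blue plate 90 mm (x) x 44 mm (y) x 12 mm with two clear windows, its foot drawn in by 3 mm all round over the lowest 4 mm; across its middle an upright yellow grip fin 14 mm (x) x 26 mm (y), rising from the plate to 50 mm above the underside. Origin: centre of the underside, z up. About 90 g.
- cassette2: Slide cassette (two to four of these are present), all alike: blue plate 90 mm (x) x 44 mm (y) x 12 mm with two clear windows, its foot drawn in by 3 mm all round over the lowest 4 mm; across its middle an upright yellow grip fin 14 mm (x) x 26 mm (y), rising from the plate to 50 mm above the underside. Origin: centre of the underside, z up. About 90 g.
- cassette3: Slide cassette (two to four of these are present), all alike: blue plate 90 mm (x) x 44 mm (y) x 12 mm with two clear windows, its foot drawn in by 3 mm all round over the lowest 4 mm; across its middle an upright yellow grip fin 14 mm (x) x 26 mm (y), rising from the plate to 50 mm above the underside. Origin: centre of the underside, z up. About 90 g.
- wash_bottle: White bottle with red cap, 60 mm across, 150 mm tall, upright near the far edge. Bystander.
- stain_jar: Amber jar with black lid, 56 mm across, 75 mm tall. Bystander.
- coverslip_box: Orange box 70 x 50 x 30 mm. Bystander.

How it is judged:
By the outcome, as a careful person would: the job done as asked, in the order asked, and still so for the second after the job is handed in, with the robot touching nothing.
Of cassette0, cassette1, cassette2, cassette3 only 2 to 4 are there at a start; the rules pass over those that are not, and their reading is None.
At some moment in a run one of cassette0, cassette1, cassette2, cassette3 may be knocked a few centimetres aside while the robot is not near it.
Once in a run the grip may slacken for a moment while it holds something.
It also fails if it takes over 210 s, if anything falls off the work surface, if the arm or the gripper's body presses on something with over 40 N, if the wrist force passes 120 N, or if a joint passes its speed limit or range.

ROBOT

A 6-joint arm with a two-finger parallel gripper is mounted at the origin on the work surface. World frame = base frame: x ahead of the robot, y to its left, z up, the work surface at z = 0. Lengths are in m, angles in rad, forces in N, time in s.
With the tool pointing down it reaches from about 0.35 to 0.975 m from the base axis. Payload 4.9 kg.
Tool frame: the origin (TCP) lies at the very end of the fingers, on their centre line; the grasp point (between the pads) lies 19 mm behind it; z points along the fingers, y is the direction in which the jaws open and shut (so a half turn about z gives the same grasp; the last joint's range is limited). The gripper opens to 85 mm and grips with 20 to 120 N. Pads are 22 mm wide; open, the fingers measure 114 mm over their backs; the gripper's body (76 mm by 85 mm) begins 54 mm behind the grasp point. The pads swing forward as they close: fully open they stand 13 mm farther back than shut.
Start: joints at [-0.119, 0.053, 1.613, -0, 1.476, -0.119], TCP at [0.625, 0, 0.209] pointing down, gripper open.
Joint ranges: [-3.01, 3.01], [-1.01, 2.22], [0.06, 2.58], [-1.02, 4.17], [0.09, 2.62], [-3.14, 3.14]. Speed limits (rad/s): [2.57, 2.57, 3.14, 3.14, 3.14, 3.14].

INTERFACE

Orientations are given as a rotation vector (axis times angle).
In Python, from station import ctrl gives the robot as it stands.
- The arm moves only by the tool apply_moves, never from a script. Its argument "deltas" is a list of rows, each a list of 5 numbers: the shift along the tool's x, y, z in m, then the turn about the tool's z in rad, then the gripper's target within -1 to 1 (fully open at 1, half-way at 0, shut at -1). A call has exactly 8 rows; each row shifts and turns the pose as measured when the row begins, along the tool's axes as they then stand; what a row does not reach is not made up. A row lasts 1/8 s, in which the tool goes at most 62.5 mm and 10.7 degrees, less where a joint would pass 70% of its speed; a pose out of reach is approached as far as the arm can. A call with a gripper value outside its range is refused whole. The fingers move at their own pace and stop on an object; "grip_force" is the grip in N (left out, the last holds). Time passes only in rows, so rows that do not move let the fingers close, or fill a call up. It gives the time, the measured TCP pose, the force and the opening at its end, in the units of the state.
- ctrl.get_obs(): the state, without advancing time (a new reading comes with each control period).
- ctrl.get_image(name): name is "scene" or "side" or "wrist"; returns a dict with "img" (480x640x3 uint8, red, green, blue), "range_z" (480x640 float32, m along the optical axis (not along the pixel's ray), 0 where there is no reading), "mtx" (3x3 intrinsics, pixels), "eye" and "attitude" of the camera in the world; the wrist camera has in their place "mount" (4x4, takes a point from camera to tool coordinates, whose origin is the TCP and whose axes are the flange's). Camera axes: x right, y down, z forward; pixel columns grow to the right and rows downward; lengths in m; the calibration is good to about 2 mm. A picture is of the moment at which its call begins: read the wrist's pose just before it.
- ctrl.finish_job(): hands the job in, once; it reports no verdict.
Trained networks look in a picture, given as the dict that the camera call returned (one of the last four; its "shot" number tells which), for a name from the list of things; names that differ only in an ending like _2 or _b are one class to them, and where a whole thing is asked for, a point or a joint stands for the part that bears it (a point fixed in the world has none). Each returns a list of dicts, best first, with "confidence" (0 to 1); they miss things now and then, are a little off and sometimes report something else, mostly with a low value. They report only what shows in the picture. A call takes as long as a camera call.
- ctrl.search_frame(picture, target): "extent" ([left, top, width, height] in pixels, round what is visible of it).
- ctrl.spot_point(picture, target): "uv" ([column, row] in pixels: a listed point, or the origin of a listed thing).
The state is a dict: "t": time; "q": joint angles; "dq": joint speeds; "effort": joint torques, N m; "tool_pos": TCP position; "tool_rot": TCP orientation; "contact_force": force on the tool from outside, world axes, zero at the start; "wrist_torque": the same for the moment, N m; "opening": finger opening in m.
Only numpy, scipy, OpenCV 4.12 (cv2) and the standard library are available. Lean on these libraries where they do the work, as an engineer would, in place of code of your own. Each camera call takes 0.05 s, during which the arm holds its last target.

## Working session

There is one attempt and no reset: what is moved stays moved. The work goes in short steps, Python scripts to look and compute and a tool call to move; the robot and the scene stay as the last step left them, time stands still between calls to the robot, and variables do not carry over. Pictures are saved under pics/ and viewed, and the job is handed in when it is done.

Besides the shell and the picture viewer there is one more tool, called after "Emit:" as name(argument=value, ...) on one line, values as JSON. apply_moves: Moves the arm, as the interface text tells. Its arguments: {"type":"object","properties":{"deltas":{"type":"array"},"grip_force":{"type":"number"}},"required":["deltas"]}

```bash
ls -la; mkdir -p pics
cat > h.py <<'E'
import numpy as np, cv2
from scipy.spatial.transform import Rotation as R
from station import ctrl
def T_cam(p,obs=None):
    if 'mount' in p:
        M=np.eye(4);M[:3,:3]=R.from_rotvec(obs['tool_rot']).as_matrix();M[:3,3]=obs['tool_pos'];return M@np.array(p['mount'])
    a=np.array(p['attitude'],float);M=np.eye(4)
    M[:3,:3]=a if a.shape==(3,3) else R.from_rotvec(a).as_matrix()
    M[:3,3]=p['eye'];return M
def cloud(p,obs=None):
    z=p['range_z'];K=p['mtx'];v,u=np.mgrid[:480,:640]
    P=np.stack([(u-K[0,2])/K[0,0]*z,(v-K[1,2])/K[1,1]*z,z],-1)
    M=T_cam(p,obs);W=P@M[:3,:3].T+M[:3,3];W[z<=0]=np.nan;return W
def ray(p,uv,h,obs=None):
    K=p['mtx'];M=T_cam(p,obs);d=M[:3,:3]@np.array([(uv[0]-K[0,2])/K[0,0],(uv[1]-K[1,2])/K[1,1],1])
    return M[:3,3]+d*(h-M[2,3])/d[2]
def save(p,n): cv2.imwrite('pics/'+n+'.png',p['img'][:,:,::-1])
E
python3 - <<'E'
from h import *
o=ctrl.get_obs();print(o)
for n in ['scene','side','wrist']:
    o=ctrl.get_obs();p=ctrl.get_image(n);save(p,n+'0');print(n,[ (k,np.array(v).round(3).tolist()) for k,v in p.items() if k not in('img','range_z')])
    for t in ['cassette0','lever_grip','lever_hinge','button_top','knob_grip','bay0','carousel_center','station']:
        r=ctrl.spot_point(p,t)
        print(t,[(np.round(a['uv']).tolist(),round(a['confidence'],2)) for a in r[:5]])
E
```

```text
total 12
drwxr-xr-x  3 agent agent 4096 Dec  7 15:47 .
drwxr-xr-x 23 root  root  4096 Dec  7 15:47 ..
drwxr-xr-x  2 agent agent 4096 Dec  7 15:47 pics
{'t': 0.0, 'q': array([-1.18997200e-01,  5.33389384e-02,  1.61430568e+00, -1.81339105e-05,
        1.47597111e+00, -1.19006178e-01]), 'dq': array([ 0.00058758,  0.00022508,  0.00101462, -0.00013551, -0.00228617,
       -0.00042386]), 'effort': array([ 2.70554956e-04, -3.93670499e+01, -3.70175600e+01, -1.62778279e-04,
        6.93513779e-03, -6.06393527e-06]), 'tool_pos': array([6.24334235e-01, 7.62754949e-05, 2.07567186e-01]), 'tool_rot': array([-2.22031255e+00, -2.22033633e+00,  1.98569241e-03]), 'contact_force': array([ 0.09489699,  0.92860331, -0.31758982]), 'wrist_torque': array([ 0.03127074, -0.00424123, -0.06580615]), 'opening': 0.08547280886827449}
scene [('mtx', [[491.751, 0.0, 324.451], [0.0, 491.751, 236.734], [0.0, 0.0, 1.0]]), ('eye', [0.943, 0.573, 0.732]), ('attitude', [-0.682, -2.591, 1.197]), ('shot', 1)]
cassette0 [([267.0, 203.0], 0.78), ([312.0, 185.0], 0.61), ([346.0, 216.0], 0.58)]
lever_grip [([464.0, 338.0], 0.57
[... 855 characters left out ...]
308.0, 322.0], 0.64), ([368.0, 313.0], 0.64), ([351.0, 276.0], 0.63)]
carousel_center [([329.0, 296.0], 0.71), ([372.0, 213.0], 0.33)]
station [([329.0, 321.0], 0.97)]
wrist [('mtx', [[407.5, 0.0, 328.317], [0.0, 407.5, 240.788], [0.0, 0.0, 1.0]]), ('mount', [[-0.001, -0.953, -0.303, 0.079], [1.0, -0.001, 0.001, -0.0], [-0.001, -0.303, 0.953, -0.165], [0.0, 0.0, 0.0, 1.0]]), ('shot', 3)]
cassette0 []
lever_grip []
lever_hinge []
button_top []
knob_grip [([180.0, 141.0], 0.74)]
bay0 [([258.0, 19.0], 0.73), ([162.0, 237.0], 0.71), ([312.0, 194.0], 0.67), ([94.0, 75.0], 0.6), ([458.0, 286.0], 0.5)]
carousel_center [([204.0, 133.0], 0.75), ([388.0, 357.0], 0.61)]
station [([232.0, 132.0], 0.71)]
```

View pics/scene0.png

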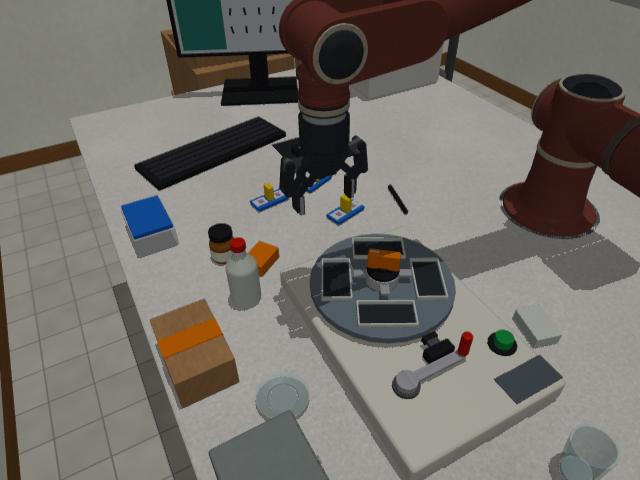

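View pics/side0.png

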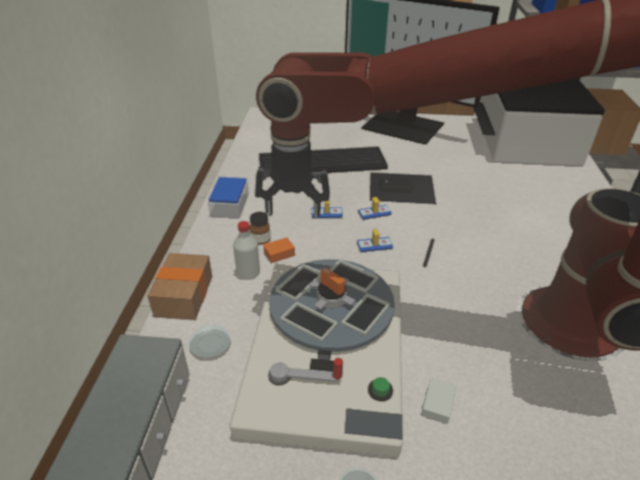

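View pics/wrist0.png

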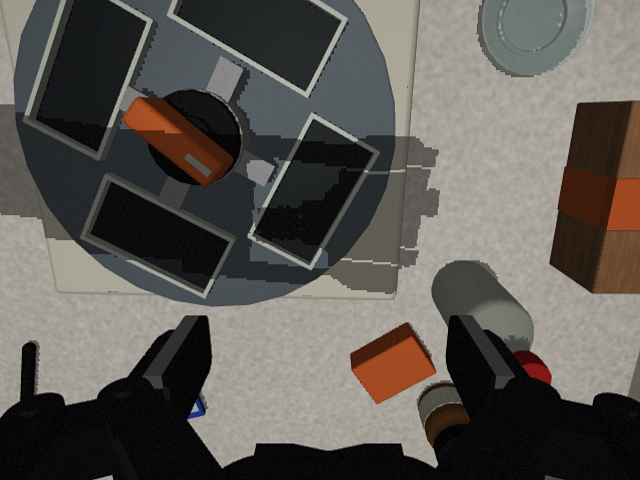

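```bash
cat > m.py <<'E'
from h import *
from scipy import ndimage as nd
def blobs(p,W,cond,zlo,zhi,minpx=15):
    I=p['img'].astype(int);m=cond(I[...,0],I[...,1],I[...,2])&(W[...,2]>zlo)&(W[...,2]<zhi)
    l,n=nd.label(m,np.ones((3,3)));out=[]
    for i in range(1,n+1):
        k=l==i
        if k.sum()>=minpx: out.append((k.sum(),W[k],np.argwhere(k).mean(0)[::-1]))
    return out
yellow=lambda r,g,b:(r>110)&(g>85)&(b<80)&(r-g<90)&(r-b>60)
blue=lambda r,g,b:(b>110)&(b-r>60)
red=lambda r,g,b:(r>90)&(g<45)&(b<45)
green=lambda r,g,b:(g>80)&(r<60)&(b<110)
orange=lambda r,g,b:(r>130)&(g<120)&(g>40)&(b<50)
def rect(P):
    r=cv2.minAreaRect((P[:,:2]*1000).astype(np.float32));return [np.round(r[0],1).tolist(),np.round(r[1],1).tolist(),round(r[2],1)]
E
python3 - <<'E'
from m import *
for n in ['scene','side']:
    p=ctrl.get_image(n);W=cloud(p)
    for nm,c,a,b in [('yellow',yellow,.02,.06),('blue',blue,.003,.03),('red',red,.06,.13),('green',green,.05,.1),('orange',orange,.1,.15)]:
        for k,P,uv in blobs(p,W,c,a,b):
            print(n,nm,k,uv.round(),rect(P),np.nanmedian(P,0).round(4),P[:,2].min().round(3),P[:,2].max().round(3))
    uvs={'scene':dict(h=(412,369),k=(382,258),c=(383,278),b=(507,335)),'side':dict(h=(278,361),k=(332,280),c=(329,296),b=(380,383))}[n]
    for a,h in [('h',.096),('k',.129),('c',.075),('b',.072)]: print(a,ray(p,uvs[a],h).round(4))
    # station top rect
    m=(np.abs(W[...,2]-.05)<.004)
    print('station',rect(W[m]),m.sum())
    m=(np.abs(W[...,2]-.075)<.003);print('disc',rect(W[m]),cv2.minEnclosingCircle((W[m][:,:2]*1000).astype(np.float32)))
E
```

```text
scene yellow 39 [268. 186.] [[581.3, -358.1], [12.2, 23.7], 2.0] [ 0.582  -0.3549  0.0508] 0.047 0.054
scene yellow 41 [345. 198.] [[442.5, -222.4], [14.3, 24.7], 29.0] [ 0.4441 -0.2212  0.0505] 0.047 0.054
scene yellow 18 [257. 245.] [[689.3, -192.1], [40.8, 18.4], 10.0] [ 0.6828 -0.1914  0.0315] 0.029 0.034
scene blue 73 [319. 182.] [[438.1, -358.4], [88.0, 14.4], 18.6] [ 0.4399 -0.3579  0.0133] 0.01 0.018
scene blue 113 [267. 202.] [[586.0, -357.8], [81.3, 43.3], 7.1] [ 0.596  -0.3439  0.0132] 0.008 0.016
scene blue 137 [345. 213.] [[444.2, -222.9], [88.3, 46.1], 16.4] [ 0.4543 -0.2101  0.0132] 0.01 0.018
scene red 75 [468. 336.] [[513.4, 258.8], [14.4, 15.4], 23.3] [0.5144 0.2601 0.1132] 0.102 0.116
scene green 196 [504. 337.] [[433.8, 270.0], [27.5, 27.5], 62.2] [0.4343 0.2708 0.0733] 0.07 0.077
scene orange 80 [393. 255.] [[529.2, 72.2], [16.8, 30.2], 55.2] [0.5272 0.0753 0.144 ] 0.141 0.146
h [0.6174 0.2568 0.096 ]
k [0.5393 0.0589 0.129 ]
c [0.5327 0.0592 0.075 ]
b [0.427  0.2696 0.072 ]
station [[380.2, -927.9], [1232.6, 2836.9], 3.3] 21898
disc [[379.2, -924.3], [1225.7, 28
[... 545 characters left out ...]
9] [ 0.4364 -0.3583  0.0104] 0.005 0.016
side blue 61 [330. 215.] [[568.6, -344.5], [59.6, 13.8], 9.8] [ 0.5692 -0.3432  0.0097] 0.006 0.014
side blue 84 [376. 247.] [[439.4, -208.3], [84.8, 13.1], 15.8] [ 0.4399 -0.2067  0.0103] 0.004 0.015
side green 37 [379. 392.] [[434.3, 280.9], [8.3, 26.1], 87.0] [0.4374 0.2828 0.0616] 0.053 0.069
side orange 34 [335. 280.] [[529.4, 71.7], [14.8, 32.0], 48.3] [0.5313 0.0736 0.1408] 0.137 0.144
h [0.6226 0.2568 0.096 ]
k [0.5378 0.0632 0.129 ]
c [0.5436 0.0554 0.075 ]
b [0.4348 0.2694 0.072 ]
station [[605.3, -927.0], [2811.6, 1724.6], 88.7] 16671
disc [[535.9, -921.0], [2812.1, 1818.3], 89.9] ((534.6001586914062, -1045.4588623046875), 1554.73388671875)
```

Emit:
apply_moves(deltas=[[0.05,-0.02,-0.02,0,1],[0.05,-0.02,-0.02,0,1],[0.05,-0.02,-0.02,0,1],[0.03,-0.02,0,0,1],[0,0,0,0,1],[0,0,0,0,1],[0,0,0,0,1],[0,0,0,0,1]], grip_force=50)

```text
t: 2.45
tool_pos: [0.5441, 0.1828, 0.2702]
tool_rot: [-2.226, -2.216, -0.001]
contact_force: [-0.8, -1.2, -0.2]
opening: 0.0856
```

```bash
cat > look.py <<'E'
from m import *
import sys
o=ctrl.get_obs();p=ctrl.get_image('wrist');save(p,sys.argv[1]);W=cloud(p,o)
print('t',o['t'],o['tool_pos'].round(4),R.from_rotvec(o['tool_rot']).as_matrix()[:2,:2].round(3).tolist(),'open',round(o['opening'],4),o['contact_force'].round(1))
for nm,c,a,b in [('yellow',yellow,.02,.2),('blue',blue,.003,.15),('red',red,.106,.13),('green',green,.06,.1),('orange',orange,.137,.15)]:
    for k,P,uv in blobs(p,W,c,a,b,60): print(nm,k,uv.round(),rect(P),np.nanmedian(P,0).round(4),P[:,2].max().round(3))
for t in sys.argv[2:]:
    h=dict(lever_grip=.096,lever_hinge=.096,button_top=.072,knob_grip=.129,carousel_center=.075,bay0=.071,cassette0=0.0).get(t)
    for a in ctrl.spot_point(p,t)[:6]: print(t,np.round(a['uv']),round(a['confidence'],2),ray(p,a['uv'],h,o).round(4))
E
python3 look.py w1 lever_grip lever_hinge button_top knob_grip carousel_center bay0
```

```text
t 2.45 [0.5441 0.1828 0.2702] [[0.005, 1.0], [1.0, -0.005]] open 0.0856 [-0.8 -1.2 -0.2]
red 363 [286. 117.] [[512.5, 257.5], [15.6, 15.6], 42.8] [0.5126 0.2574 0.1115] 0.114
green 980 [196. 102.] [[433.0, 269.6], [28.4, 29.0], 27.2] [0.4332 0.2694 0.0715] 0.075
orange 946 [319. 360.] [[538.0, 62.1], [16.3, 56.9], 48.6] [0.535  0.0649 0.1426] 0.144
lever_grip [288. 117.] 0.87 [0.5126 0.257  0.096 ]
lever_hinge [424. 120.] 0.84 [0.6205 0.2545 0.096 ]
button_top [199. 103.] 0.73 [0.4354 0.2688 0.072 ]
button_top [323. 293.] 0.35 [0.5381 0.0923 0.072 ]
knob_grip [320. 350.] 0.79 [0.536  0.0658 0.129 ]
bay0 [284. 388.] 0.84 [ 0.4961 -0.0181  0.071 ]
bay0 [397. 362.] 0.74 [0.6147 0.0136 0.071 ]
bay0 [366. 251.] 0.74 [0.5799 0.1349 0.071 ]
bay0 [247. 286.] 0.63 [0.4648 0.1004 0.071 ]
```

View pics/w1.png

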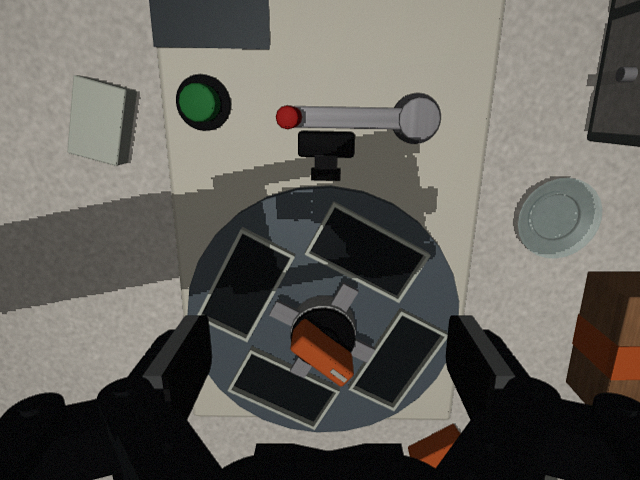

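Emit:
apply_moves(deltas=[[0.037,-0.016,0.04,0,0],[0.037,-0.016,0.04,0,0],[0,0,0,-0.18,0],[0,0,0,-0.18,0],[0,0,0,-0.18,0],[0,0,0,-0.18,0],[0,0,0,-0.18,0],[0,0,0,-0.18,0]], grip_force=60)

```text
t: 3.8
tool_pos: [0.5113, 0.2603, 0.1883]
tool_rot: [0.714, 3.058, 0.002]
contact_force: [-0.2, 1.2, 1.0]
opening: 0.0428
```

```bash
cat > go.py <<'E'
from h import *
import sys
o=ctrl.get_obs();M=R.from_rotvec(o['tool_rot']).as_matrix();t=np.array(eval(sys.argv[1]))
d=M.T@(t-o['tool_pos']);h=np.degrees(np.arctan2(M[1,1],M[0,1]))
print('pos',o['tool_pos'].round(4),'jaw heading',h.round(1),'open',o['opening'].round(4),'F',o['contact_force'].round(1),'q',o['q'].round(2),'t',o['t'])
print('tool delta',d.round(4))
if len(sys.argv)>2:
    a=(h-float(sys.argv[2])+90)%180-90; print('turn',np.radians(a).round(3))
E
python3 go.py "[.5126,.2572,.082]" 63
```

```text
Traceback (most recent call last):
  File "go.py", line 5, in <module>
    print('pos',o['tool_pos'].round(4),'jaw heading',h.round(1),'open',o['opening'].round(4),'F',o['contact_force'].round(1),'q',o['q'].round(2),'t',o['t'])
                                                                       ^^^^^^^^^^^^^^^^^^
AttributeError: 'float' object has no attribute 'round'
```

```bash
sed -i "s/o\['opening'\].round(4)/round(o['opening'],4)/" go.py
python3 go.py "[.5126,.2572,.082]" 63
```

```text
pos [0.5113 0.2603 0.1883] jaw heading 63.7 open 0.0428 F [-0.2  1.2  1. ] q [ 0.34 -0.06  1.76 -0.    1.44 -0.77] t 3.8
tool delta [-0.0024 -0.0023  0.1063]
turn 0.012
```

Emit:
apply_moves(deltas=[[-0.002,-0.002,0.035,0,0],[0,0,0.035,0,0],[0,0,0.03,0,0],[0,0,0.004,0,0],[0,0,0,0,-1],[0,0,0,0,-1],[0,0,0,0,-1],[0,0,0,0,-1]])

```text
t: 4.8
tool_pos: [0.5141, 0.2581, 0.0852]
tool_rot: [0.71, 3.054, 0.005]
contact_force: [-0.7, -0.3, -5.2]
opening: 0.0137
```

Run:
```python
from h import *
o=ctrl.get_obs();M=R.from_rotvec(o['tool_rot']).as_matrix()
print(o['tool_pos'].round(4),o['opening'],o['contact_force'].round(1))
H=np.array([.6215,.255]);g=o['tool_pos'][:2]-H;r=np.hypot(*g);a0=np.arctan2(g[1],g[0]);print(r,a0)
pp=o['tool_pos'][:2]
for th in np.linspace(0,1.05,9)[1:]:
    q=H+r*np.array([np.cos(a0-th),np.sin(a0-th)]);d=np.r_[q-pp,0];print(round(th,2),q.round(4),(M.T@d).round(4));pp=q
```

```text
[0.5141 0.2581 0.0852] 0.013727436730047391 [-0.7 -0.3 -5.2]
0.10743919800056315 3.1124256667172125
0.13 [0.5154 0.2722] [0.005  0.0132 0.    ]
0.26 [0.5186 0.2859] [0.0032 0.0137 0.    ]
0.39 [0.5235 0.2991] [0.0014 0.014  0.0001]
0.52 [0.5301 0.3115] [-0.0004  0.0141  0.0001]
0.66 [0.5383 0.323 ] [-0.0023  0.0139  0.0001]
0.79 [0.5479 0.3333] [-0.0041  0.0135  0.0001]
0.92 [0.5588 0.3423] [-0.0058  0.0128  0.0001]
1.05 [0.5708 0.3497] [-0.0074  0.012   0.0001]
```

```bash
python3 look.py w2 | head -3
python3 - <<'E'
from h import *
p=ctrl.get_image('scene');cv2.imwrite('pics/s2.png',cv2.resize(p['img'][260:440,360:600,::-1],None,fx=3,fy=3))
E
```

```text
t 4.8 [0.5141 0.2581 0.0852] [[-0.897, 0.441], [0.441, 0.897]] open 0.0137 [-0.7 -0.3 -5.2]
green 992 [280.  93.] [[429.4, 278.9], [26.4, 9.2], 19.8] [0.429  0.279  0.0716] 0.074
```

View pics/w2.png

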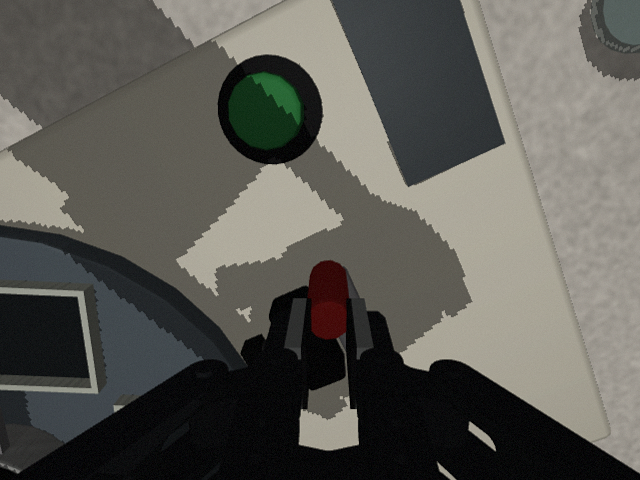

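View pics/s2.png

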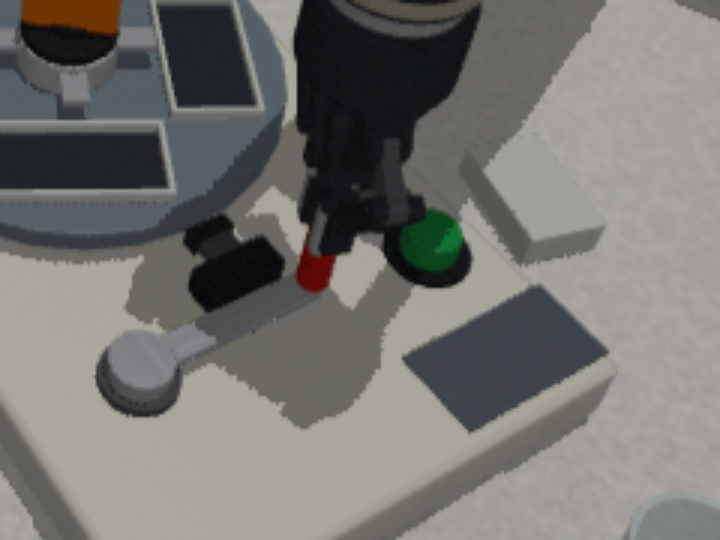

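Emit:
apply_moves(deltas=[[0.005,0.013,0,0,-1],[0.003,0.014,0,0,-1],[0.001,0.014,0,0,-1],[0,0.014,0,0,-1],[-0.002,0.014,0,0,-1],[-0.004,0.014,0,0,-1],[0,0,0,0,-1],[0,0,0,0,-1]])

```text
t: 5.9
tool_pos: [0.5412, 0.3339, 0.085]
tool_rot: [-0.717, -3.043, 0.024]
contact_force: [-5.6, -3.9, -0.3]
opening: 0.0133
```

```bash
cat > lev.py <<'E'
from h import *
o=ctrl.get_obs();M=R.from_rotvec(o['tool_rot']).as_matrix()
print(o['tool_pos'].round(4),o['opening'],o['contact_force'].round(1))
H=np.array([.6215,.255]);g=o['tool_pos'][:2]-H;r=np.hypot(*g);a0=np.arctan2(g[1],g[0]);print('r',r,'theta',3.12-a0)
for th in [.96,1.0,1.05]:
    q=H+.109*np.array([np.cos(3.12-th),np.sin(3.12-th)]);d=np.r_[q-o['tool_pos'][:2],0];print(th,q.round(4),(M.T@d).round(4))
E
python3 lev.py
python3 - <<'E'
from h import *
p=ctrl.get_image('scene');cv2.imwrite('pics/s3.png',cv2.resize(p['img'][260:440,360:600,::-1],None,fx=3,fy=3))
E
```

```text
[0.5412 0.3339 0.085 ] 0.01332370490496144 [-5.6 -3.9 -0.3]
r 0.11255398760148375 theta 0.7552745219269612
0.96 [0.5609 0.3456] [-0.0124  0.0193 -0.0005]
1.0 [0.5646 0.348 ] [-0.0146  0.023  -0.0006]
1.05 [0.5693 0.3507] [-0.0176  0.0276 -0.0007]
```

View pics/s3.png

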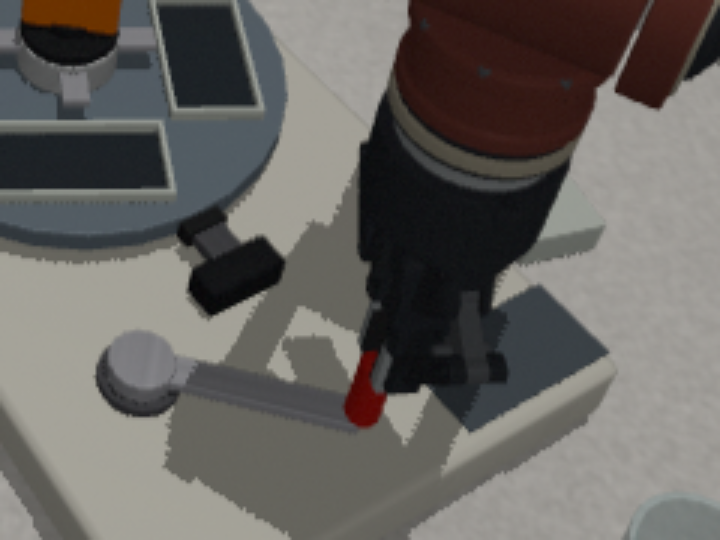

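Emit:
apply_moves(deltas=[[-0.006,0.009,0,0,-1],[-0.005,0.008,0,0,-1],[-0.005,0.007,0,0,-1],[0,0,0,0,-1],[0,0,0,0,-1],[0,0,0,0,-1],[0,0,0,0,-1],[0,0,0,0,-1]])

```text
t: 6.95
tool_pos: [0.5619, 0.3535, 0.0849]
tool_rot: [-0.715, -3.027, 0.019]
contact_force: [-2.6, 0.8, -2.7]
opening: 0.0127
```

```bash
python3 lev.py
```

```text
[0.5619 0.3535 0.0849] 0.012691900971117208 [-2.6  0.8 -2.7]
r 0.11515558789669764 theta 1.0054425893688697
0.96 [0.5609 0.3456] [-0.0027 -0.0075  0.0001]
1.0 [0.5646 0.348 ] [-0.0049 -0.0038 -0.0001]
1.05 [0.5693 0.3507] [-0.0079  0.0008 -0.0002]
```

Emit:
apply_moves(deltas=[[-0.005,0.004,0,0,-1],[-0.002,0.003,0,0,-1],[0,0,0,0,-1],[0,0,0,0,0.1],[0,0,0,0,0.1],[0,0,0,0,0.1],[0,0,-0.04,0,0.1],[0,0,-0.06,0,0.1]])

```text
t: 7.95
tool_pos: [0.5688, 0.3543, 0.1827]
tool_rot: [-0.715, -3.005, 0.042]
contact_force: [0.6, 0.7, -0.0]
opening: 0.0469
```

Emit:
apply_moves(deltas=[[0,0,-0.06,0,1],[0,-0.05,-0.03,0.18,1],[0,-0.05,0,0.18,1],[0,-0.05,0,0.18,1],[0,-0.05,0,0.18,1],[0,-0.05,0,0.18,1],[0,0,0,0.18,1],[0,0,0,0,1]])

```text
t: 8.95
tool_pos: [0.3992, 0.192, 0.3013]
tool_rot: [-2.228, -2.199, 0.021]
contact_force: [-0.3, -0.5, -0.3]
opening: 0.0853
```

```bash
python3 look.py w4 lever_grip lever_hinge knob_grip carousel_center bay0
```

```text
t 8.95 [0.3992 0.192  0.3013] [[0.013, 1.0], [1.0, -0.013]] open 0.0853 [-0.3 -0.5 -0.3]
red 268 [541.   6.] [[560.9, 343.7], [10.5, 15.2], 88.9] [0.5608 0.3444 0.1116] 0.115
green 574 [366. 110.] [[431.8, 270.1], [27.4, 25.1], 54.3] [0.4308 0.2706 0.0717] 0.074
lever_grip [534.   8.] 0.76 [0.5624 0.3462 0.096 ]
lever_hinge [588. 125.] 0.92 [0.6213 0.2553 0.096 ]
knob_grip [480. 342.] 0.74 [0.5367 0.0623 0.129 ]
knob_grip [601. 388.] 0.64 [0.658  0.0106 0.129 ]
carousel_center [462. 313.] 0.67 [0.5355 0.0639 0.075 ]
bay0 [511. 251.] 0.94 [0.5809 0.1321 0.071 ]
bay0 [529. 348.] 0.73 [0.6137 0.0184 0.071 ]
bay0 [396. 282.] 0.73 [0.465  0.0985 0.071 ]
```

View pics/w4.png

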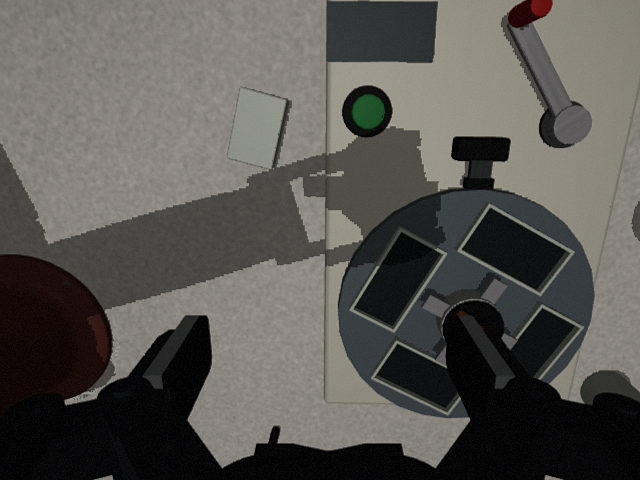

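Emit:
apply_moves(deltas=[[-0.03,0.05,0,0,1],[-0.03,0.05,0,0,1],[-0.03,0.04,0,0,1],[0,0,0,0,1],[0,0,0,0,1],[0,0,0,0,1],[0,0,0,0,1],[0,0,0,0,1]])

```text
t: 10.25
tool_pos: [0.5417, 0.1014, 0.2957]
tool_rot: [-2.213, -2.207, 0.027]
contact_force: [0.7, 0.6, 0.2]
opening: 0.0855
```

```bash
cat > bays.py <<'E'
from m import *
import sys
o=ctrl.get_obs();p=ctrl.get_image('wrist');save(p,sys.argv[1]);W=cloud(p,o);I=p['img'].astype(int)
S=[(I.sum(-1)<110)]
m=S[0]&(W[...,2]>.06)&(W[...,2]<.08)
l,n=nd.label(m);C=[]
for i in range(1,n+1):
    k=l==i
    if k.sum()<800: continue
    # ray-cast to floor .071
    uv=np.argwhere(k)[:,::-1]
    P=np.array([ray(p,q,.071,o) for q in uv]);r=rect(P);print(k.sum(),r,np.median(W[k][:,2]).round(4));C.append(r[0])
E
python3 bays.py w5; python3 look.py w5b lever_grip knob_grip carousel_center bay0
```

```text
1500 [[542.7, 232.7], [22.2, 48.8], 89.6] 0.0715
5200 [[580.0, 135.4], [49.4, 96.9], 60.7] 0.0752
4809 [[462.4, 101.9], [95.7, 49.6], 61.0] 0.0751
865 [[835.3, 13.6], [148.6, 8.0], 89.8] 0.0646
3926 [[613.9, 17.4], [95.5, 47.2], 60.8] 0.0752
3518 [[495.5, -16.6], [45.5, 96.8], 60.8] 0.0752
t 10.3 [0.5418 0.1014 0.2958] [[0.003, 1.0], [1.0, -0.003]] open 0.0859 [-0.4  0.8  0.8]
yellow 93 [253. 443.] [[441.4, -222.1], [13.3, 22.7], 13.7] [ 0.4394 -0.2186  0.0494] 0.051
blue 292 [257. 414.] [[438.1, -209.9], [87.3, 12.4], 14.4] [ 0.4382 -0.2084  0.0115] 0.014
blue 94 [282. 431.] [[469.4, -235.3], [39.3, 8.0], 15.6] [ 0.4709 -0.2359  0.0115] 0.014
green 534 [206.   8.] [[432.8, 262.5], [15.0, 28.9], 90.0] [0.4332 0.2638 0.0715] 0.074
orange 783 [321. 252.] [[534.0, 65.3], [16.0, 45.1], 49.2] [0.5312 0.0683 0.1426] 0.144
knob_grip [329. 254.] 0.81 [0.5381 0.0625 0.129 ]
bay0 [374. 163.] 0.81 [0.5793 0.1332 0.071 ]
bay0 [254. 196.] 0.79 [0.4643 0.1014 0.071 ]
bay0 [293. 306.] 0.59 [ 0.4986 -0.0167  0.071 ]
bay0 [402. 274.] 0.58 [0.6119 0.0196 0.071 ]
bay0 [444. 384.] 0.41 [ 0.6656 -0.1127  0.071 ]
```

View pics/w5.png

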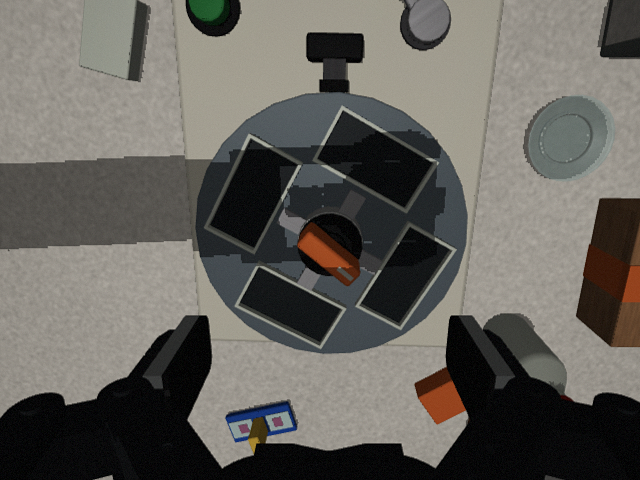

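Emit:
apply_moves(deltas=[[-0.055,-0.01,0,0,1],[-0.055,-0.01,0,0,1],[-0.055,-0.01,0,0,1],[-0.055,-0.01,0,0,1],[-0.055,0,0,0,1],[-0.055,0,0,0,1],[0,0,0,0,1],[0,0,0,0,1]])

```text
t: 11.55
tool_pos: [0.5002, -0.2384, 0.2971]
tool_rot: [-2.213, -2.21, 0.026]
contact_force: [0.0, 0.8, 0.2]
opening: 0.0853
```

```bash
python3 look.py w6 cassette0
```

```text
t 11.55 [ 0.5002 -0.2384  0.2971] [[0.001, 1.0], [1.0, -0.001]] open 0.0853 [0.  0.8 0.2]
yellow 207 [406. 300.] [[580.9, -360.8], [11.8, 24.0], 8.1] [ 0.5807 -0.3604  0.0497] 0.052
yellow 197 [283. 312.] [[443.0, -376.9], [12.9, 24.6], 22.0] [ 0.4435 -0.3764  0.0497] 0.051
cassette0 [285. 290.] 0.77 [ 0.4398 -0.3715  0.    ]
cassette0 [280. 171.] 0.59 [ 0.4391 -0.2251  0.    ]
cassette0 [399. 281.] 0.56 [ 0.5797 -0.3584  0.    ]
```

View pics/w6.png

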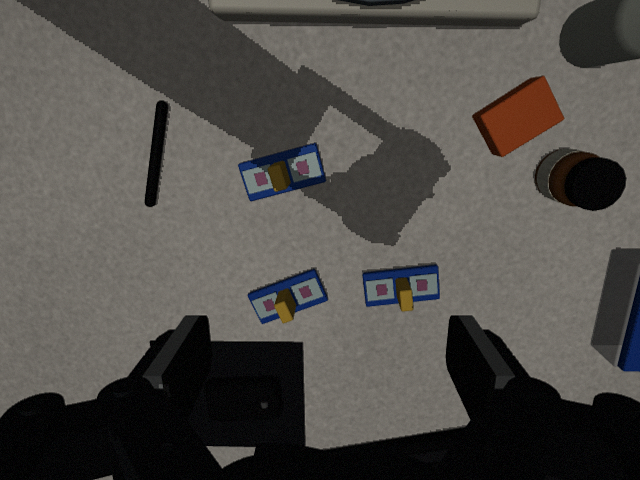

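```bash
cat > cas.py <<'E'
from m import *
import sys
def cas(p,o,ylim=-.13,base=0.):
    W=cloud(p,o);z=W[...,2]-base
    ok=(W[...,1]<ylim)&(W[...,0]>.3)&(W[...,0]<.75)
    m=ok&(z>.006)&(z<.06);l,n=nd.label(m)
    for i in range(1,n+1):
        k=l==i
        if k.sum()<300: continue
        P=W[k];zz=z[k]
        pl=P[(zz<.016)];f=P[zz>.044]
        if len(pl)<100 or len(f)<20: print('?',k.sum(),P.mean(0).round(3),zz.max().round(3));continue
        r=cv2.minAreaRect((pl[:,:2]*1000).astype(np.float32));b=cv2.boxPoints(r)
        e=[b[1]-b[0],b[2]-b[1]];e=max(e,key=lambda a:np.hypot(*a))
        h=np.degrees(np.arctan2(e[1],e[0]));h=(h+90)%180-90
        print('plate c',np.round(r[0],1),'size',np.round(r[1],1),'long heading',round(float(h),1),'fin top',rect(f),'fin z',round(float(np.median(f[:,2])),4),'plate z',np.median(pl[:,2]).round(4))
if __name__=='__main__':
    o=ctrl.get_obs();p=ctrl.get_image('wrist');save(p,sys.argv[1]);print(o['t'],o['tool_pos'].round(4),round(o['opening'],4));cas(p,o)
E
python3 cas.py w6b
```

```text
11.65 [ 0.5003 -0.2377  0.2971] 0.0853
? 4099 [ 0.686 -0.166  0.028] 0.033
? 751 [ 0.31  -0.185  0.01 ] 0.014
plate c [ 442.5 -224.7] size [90.  44.1] long heading 14.7 fin top [[442.5, -224.6], [14.0, 25.8], 14.6] fin z 0.0493 plate z 0.0121
plate c [ 733.2 -223.3] size [54.9 22.2] long heading 78.4 fin top [[735.8, -226.2], [53.1, 26.2], 87.9] fin z 0.0492 plate z 0.012
plate c [ 581.3 -360.2] size [90.1 45. ] long heading 7.3 fin top [[581.1, -360.2], [14.3, 26.4], 7.8] fin z 0.0494 plate z 0.0122
plate c [ 443.7 -375.7] size [90.  44.3] long heading 21.8 fin top [[443.6, -375.8], [14.6, 25.7], 20.3] fin z 0.0493 plate z 0.0121
? 3016 [ 0.382 -0.519  0.02 ] 0.026
? 1274 [ 0.631 -0.594  0.017] 0.025
```

Emit:
apply_moves(deltas=[[0.007,-0.029,0.03,0,0.3],[0.006,-0.029,0.05,0,0.3],[0,0,0.05,-0.128,0.3],[0,0,0.04,-0.128,0.3],[0,0,0,0,0.3],[0,0,0,0,0.3],[0,0,0,0,0.3],[0,0,0,0,0.3]])

```text
t: 12.7
tool_pos: [0.4431, -0.2205, 0.1326]
tool_rot: [-1.9, -2.501, 0.021]
contact_force: [-0.0, -0.0, 0.6]
opening: 0.0554
```

```bash
python3 cas.py w7; python3 go.py "[.4425,-.2247,.019]" 14.7
```

```text
12.7 [ 0.4431 -0.2205  0.1326] 0.0554
? 1912 [ 0.31  -0.184  0.01 ] 0.014
plate c [ 442.2 -224.8] size [90.2 44.6] long heading 14.9 fin top [[442.2, -224.5], [13.6, 26.5], 15.2] fin z 0.0495 plate z 0.0123
? 1266 [ 0.658 -0.181  0.016] 0.029
plate c [ 445.7 -375. ] size [84.8 45.1] long heading 22.1 fin top [[443.2, -375.8], [14.2, 27.0], 22.2] fin z 0.0494 plate z 0.0122
? 1276 [ 0.547 -0.364  0.012] 0.015
pos [ 0.4432 -0.2206  0.1327] jaw heading 15.6 open 0.0557 F [ 0.4 -0.3  0. ] q [-0.6  -0.2   1.98 -0.01  1.36 -0.87] t 12.75
tool delta [-0.0029 -0.0006  0.1138]
turn 0.015
```

Emit:
apply_moves(deltas=[[-0.003,-0.001,0.04,0.015,0.3],[0,0,0.04,0,0.3],[0,0,0.028,0,0.3],[0,0,0.004,0,0.3],[0,0,0,0,-1],[0,0,0,0,-1],[0,0,0,0,-1],[0,0,0,0,-1]], grip_force=60)

```text
t: 13.75
tool_pos: [0.449, -0.2301, 0.0281]
tool_rot: [1.911, 2.471, -0.02]
contact_force: [0.0, 0.7, -0.9]
opening: 0.0085
```

Emit:
apply_moves(deltas=[[0,0,-0.03,0,-1],[0,0,-0.05,0,-1],[0,0,-0.05,0,-1],[0,0,-0.05,0,-1],[0,0,0,0,-1],[0,0,0,0,-1],[0,0,0,0,-1],[0,0,0,0,-1]])

```text
t: 14.75
tool_pos: [0.4458, -0.2246, 0.2101]
tool_rot: [1.915, 2.476, -0.02]
contact_force: [0.4, 0.3, -0.1]
opening: 0.009
```

```bash
python3 cas.py w8; python3 go.py "[.4965,-.0145,.2]" -29.4
```

```text
14.75 [ 0.4458 -0.2246  0.2101] 0.009
? 1207 [ 0.309 -0.184  0.01 ] 0.014
? 4737 [ 0.677 -0.168  0.026] 0.032
plate c [ 731.1 -225.2] size [53.1 19.5] long heading 85.1 fin top [[730.0, -237.1], [10.0, 41.7], 28.3] fin z 0.0475 plate z 0.0115
? 1027 [ 0.414 -0.382  0.012] 0.016
? 2275 [ 0.579 -0.351  0.014] 0.04
pos [ 0.4457 -0.2246  0.21  ] jaw heading 14.6 open 0.0091 F [ 0.1 -1.1 -1.4] q [-0.61 -0.26  1.9  -0.01  1.49 -0.86] t 14.8
tool delta [0.1907 0.102  0.0065]
turn 0.767
```

View pics/w8.png

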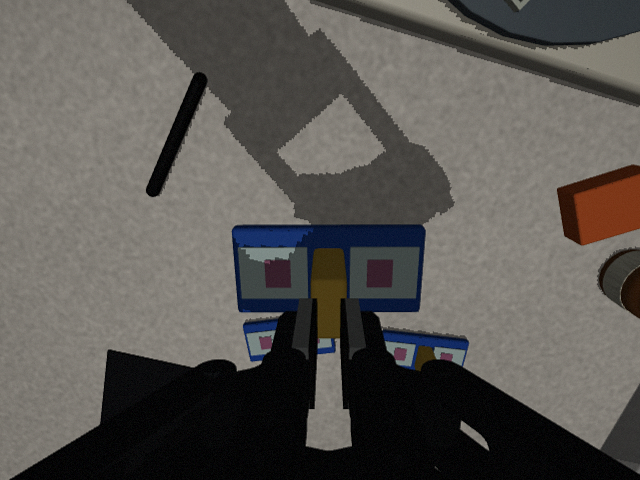

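```bash
cat > held.py <<'E'
from m import *
import sys
o=ctrl.get_obs();p=ctrl.get_image('wrist');save(p,sys.argv[1]);W=cloud(p,o);M=R.from_rotvec(o['tool_rot']).as_matrix()
Q=(W-o['tool_pos'])@M   # tool coords
I=p['img'].astype(int)
m=(Q[...,2]>-.0)&(Q[...,2]<.03)&(np.abs(Q[...,0])<.09)&(np.abs(Q[...,1])<.08)&((blue(I[...,0],I[...,1],I[...,2]))|((I[...,2]>I[...,0]+25)))
l,n=nd.label(m);
P=np.concatenate([Q[l==i] for i in range(1,n+1) if (l==i).sum()>150])
print('tool-frame z of plate',np.percentile(P[:,2],[5,50,95]).round(4),'x',np.percentile(P[:,0],[1,50,99]).round(4),'y',np.percentile(P[:,1],[1,99]).round(4),rect(P),len(P))
y=yellow(I[...,0],I[...,1],I[...,2])&(np.abs(Q[...,0])<.05)&(np.abs(Q[...,1])<.03)
F=Q[y];print('fin z',np.percentile(F[:,2],[2,98]).round(4),'x',np.percentile(F[:,0],[1,99]).round(4),'y',np.percentile(F[:,1],[1,99]).round(4),o['tool_pos'].round(4))
E
python3 held.py w9
```

```text
tool-frame z of plate [0.0139 0.015  0.0166] x [-0.015   0.0208  0.028 ] y [-0.044  0.044] [[6.2, -0.1], [89.3, 44.4], 89.8] 6508Traceback (most recent call last):
  File "held.py", line 11, in <module>
    F=Q[y];print('fin z',np.percentile(F[:,2],[2,98]).round(4),'x',np.percentile(F[:,0],[1,99]).round(4),'y',np.percentile(F[:,1],[1,99]).round(4),o['tool_pos'].round(4))
                         ~~~~~~~~~~~~~^^^^^^^^^^^^^^^
    return _quantile_unchecked(
        a, q, axis, out, overwrite_input, method, keepdims, weights)
    return _ureduce(a,
                    func=_quantile_ureduce_func,
    ...<5 lines>...
                    overwrite_input=overwrite_input,
                    method=method)
    r = func(a, **kwargs)
    result = _quantile(arr,
                       quantiles=q,
    ...<2 lines>...
                       out=out,
                       weights=wgt)
    slices_having_nans = np.isnan(arr[-1, ...])
                                  ~~~^^^^^^^^^
IndexError: index -1 is out of bounds for axis 0 with size 0
```

```bash
python3 go.py "[.4935,-.0199,.19]" -29.4
```

```text
pos [ 0.4459 -0.2247  0.2103] jaw heading 14.6 open 0.0089 F [-0.   0.2 -0.6] q [-0.61 -0.26  1.9  -0.01  1.49 -0.86] t 14.85
tool delta [0.1866 0.0976 0.0169]
turn 0.767
```

Emit:
apply_moves(deltas=[[0.047,0.024,0,0,-1],[0.047,0.024,0,0,-1],[0.047,0.024,0,0,-1],[0.045,0.024,0.01,0,-1],[0,0,0,0.18,-1],[0,0,0,0.18,-1],[0,0,0,0.18,-1],[0,0,0,0.18,-1]])

```text
t: 15.85
tool_pos: [0.4916, -0.0137, 0.1912]
tool_rot: [2.685, 1.612, -0.02]
contact_force: [-0.6, -0.7, -0.1]
opening: 0.0088
```

```bash
python3 held.py w10 2>&1 | head -1;python3 go.py "[.4935,-.0199,.15]" -29.4
```

```text
tool-frame z of plate [0.0138 0.015  0.0171] x [-0.0151  0.0206  0.0279] y [-0.0447  0.0436] [[6.1, -0.5], [44.2, 90.2], 0.0] 6818
pos [ 0.4916 -0.0137  0.1911] jaw heading -28.3 open 0.0089 F [-1.1  0.6 -1.3] q [-0.17 -0.26  1.93 -0.02  1.47  0.33] t 15.9
tool delta [-0.0039  0.0046  0.0412]
turn 0.02
```

View pics/w10.png

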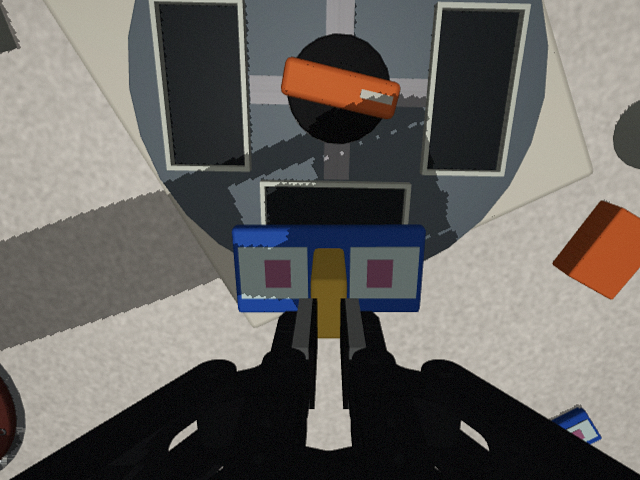

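Emit:
apply_moves(deltas=[[-0.004,0.004,0.02,0.02,-1],[0,0,0.025,0,-1],[0,0,0.02,0,-1],[0,0,0,0,-1],[0,0,0,0,-1],[0,0,0,0,-1],[0,0,0,0,-1],[0,0,0,0,-1]])

```text
t: 16.9
tool_pos: [0.4921, -0.0216, 0.1206]
tool_rot: [2.699, 1.591, -0.023]
contact_force: [0.2, -0.3, -0.6]
opening: 0.0088
```

```bash
python3 go.py "[.4935,-.0199,.103]" -29.4; python3 bays.py w11 | head -5
```

```text
pos [ 0.4921 -0.0216  0.1206] jaw heading -29.0 open 0.0088 F [ 0.2 -0.3 -0.6] q [-0.19 -0.19  2.   -0.02  1.34  0.32] t 16.9
tool delta [0.0025 0.0004 0.0176]
turn 0.007
1120 [[454.0, 121.2], [39.8, 18.5], 60.8] 0.0751
12341 [[610.8, 11.5], [80.0, 47.2], 60.5] 0.0753
3437 [[504.0, 0.5], [12.2, 97.5], 61.0] 0.0752
```

View pics/w11.png

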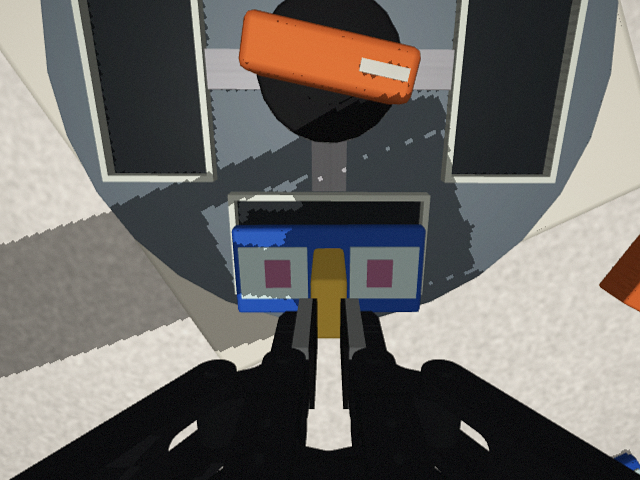

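Emit:
apply_moves(deltas=[[0.0025,0.0005,0,0.005,-1],[0,0,0.008,0,-1],[0,0,0.006,0,-1],[0,0,0.003,0,-1],[0,0,0.002,0,-1],[0,0,0,0,-1],[0,0,0,0,-1],[0,0,0,0,-1]])

```text
t: 17.95
tool_pos: [0.4941, -0.0199, 0.1017]
tool_rot: [2.702, 1.583, -0.023]
contact_force: [-1.1, -0.1, -0.1]
opening: 0.0091
```

```bash
python3 go.py "[.4935,-.0199,.103]" -29.4; python3 bays.py w12 | head -5
```

```text
pos [ 0.4941 -0.0199  0.1017] jaw heading -29.3 open 0.0091 F [-1.1 -0.1 -0.1] q [-0.18 -0.17  2.01 -0.02  1.31  0.33] t 17.95
tool delta [-0.0004 -0.0006 -0.0013]
turn 0.002
1161 [[453.0, 123.8], [34.2, 14.7], 60.4] 0.0752
11599 [[614.4, 8.3], [77.9, 38.0], 60.8] 0.0753
1304 [[507.4, 2.6], [5.1, 93.7], 60.7] 0.0752
```

View pics/w12.png

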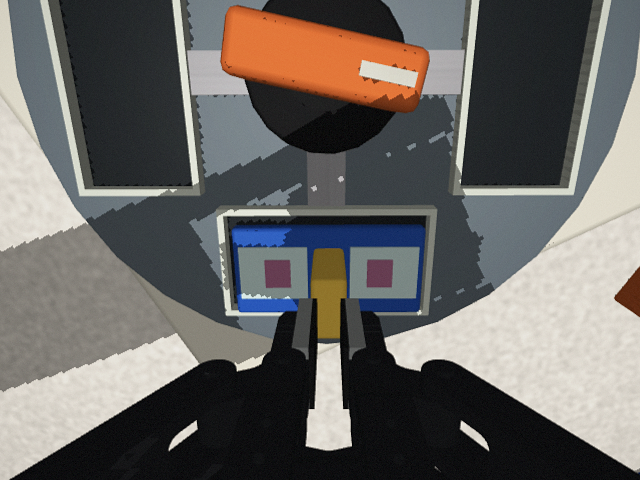

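Emit:
apply_moves(deltas=[[0,0,0.001,0,-1],[0,0,0,0,-0.5],[0,0,0,0,0],[0,0,0,0,0],[0,0,-0.02,0,0],[0,0,-0.04,0,0],[0,0,-0.05,0,0],[0,0,0,0,0]])

```text
t: 19.0
tool_pos: [0.4945, -0.0181, 0.2128]
tool_rot: [2.704, 1.584, -0.025]
contact_force: [0.1, 0.4, -0.1]
opening: 0.0428
```

```bash
python3 - <<'E'
from cas import *
o=ctrl.get_obs();p=ctrl.get_image('wrist');save(p,'w13');cas(p,o,.05,.075)
E
python3 go.py "[.50,-.24,.28]" 15
```

```text
? 1656 [0.611 0.007 0.083] 0.01
? 766 [0.576 0.04  0.094] 0.021
? 2092 [0.527 0.036 0.102] 0.045
plate c [496.8 -12.5] size [ 55.8 102.3] long heading -29.4 fin top [[496.7, -14.4], [25.8, 13.8], 61.2] fin z 0.1245 plate z 0.0868
pos [ 0.4929 -0.0179  0.2098] jaw heading -29.3 open 0.0427 F [-0.8 -0.6 -0.5] q [-0.18 -0.26  1.9  -0.02  1.51  0.33] t 19.05
tool delta [-0.1916  0.1144 -0.0671]
turn -0.773
```

View pics/w13.png

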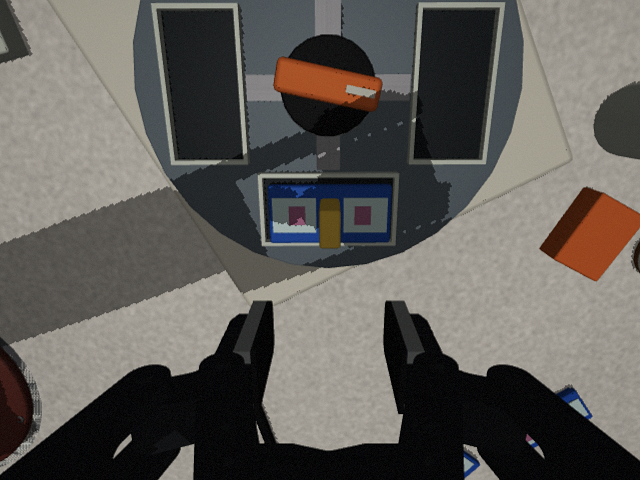

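Emit:
apply_moves(deltas=[[-0.041,0.043,-0.01,0,0.3],[-0.041,0.043,-0.01,0,0.3],[-0.041,0.043,-0.01,0,0.3],[-0.041,0.043,-0.01,0,0.3],[-0.041,0.043,0,0,0.3],[0,0,0,-0.18,0.3],[0,0,0,-0.18,0.3],[0,0,0,-0.18,0.3]])

```text
t: 20.05
tool_pos: [0.5781, -0.3077, 0.2327]
tool_rot: [-2.15, -2.255, 0.039]
contact_force: [0.3, 0.3, 0.2]
opening: 0.0555
```

```bash
python3 cas.py w14; python3 go.py "[.5813,-.3602,.1]" 7.5
```

```text
20.05 [ 0.5781 -0.3077  0.2327] 0.0555
? 1270 [ 0.31  -0.186  0.01 ] 0.014
? 5961 [ 0.687 -0.169  0.029] 0.033
plate c [ 732.2 -226.1] size [54.5 21.4] long heading 87.8 fin top [[736.3, -226.8], [27.2, 53.2], 0.1] fin z 0.0488 plate z 0.0122
plate c [ 443.9 -376.1] size [90.8 44.2] long heading 22.0 fin top [[444.1, -376.3], [14.4, 26.6], 20.5] fin z 0.0492 plate z 0.012
plate c [ 581.2 -360.3] size [89.9 44.3] long heading 7.3 fin top [[581.1, -360.2], [14.0, 26.1], 7.3] fin z 0.0494 plate z 0.0122
? 1601 [ 0.378 -0.503  0.018] 0.024
? 1716 [ 0.62  -0.59   0.014] 0.024
pos [ 0.5779 -0.3075  0.2323] jaw heading 3.0 open 0.0556 F [-0.5  0.3 -0.3] q [-0.59  0.13  1.49 -0.02  1.55 -0.64] t 20.1
tool delta [-0.0531  0.0055  0.1321]
turn -0.079
```

Emit:
apply_moves(deltas=[[-0.027,0.003,0.03,-0.04,0.3],[-0.026,0.003,0.04,-0.04,0.3],[0,0,0.05,0,0.3],[0,0,0.04,0,0.3],[0,0,0,0,0.3],[0,0,0,0,0.3],[0,0,0,0,0.3],[0,0,0,0,0.3]])

```text
t: 21.1
tool_pos: [0.5812, -0.3601, 0.0653]
tool_rot: [-2.063, -2.329, 0.038]
contact_force: [0.7, -0.4, -0.2]
opening: 0.0556
```

```bash
python3 go.py "[.5812,-.3603,.019]" 7.3
```

```text
pos [ 0.5812 -0.3601  0.0653] jaw heading 6.9 open 0.0556 F [ 0.7 -0.4 -0.2] q [-0.65  0.33  1.55 -0.02  1.3  -0.77] t 21.1
tool delta [-0.0005  0.0017  0.0463]
turn -0.006
```

Emit:
apply_moves(deltas=[[0,0.001,0.025,0,0.3],[0,0.001,0.018,0,0.3],[0,0,0.004,0,0.3],[0,0,0,0,0.3],[0,0,0,0,0.3],[0,0,0,0,0.3],[0,0,0,0,0.3],[0,0,0,0,0.3]])

```text
t: 22.1
tool_pos: [0.586, -0.3629, 0.0251]
tool_rot: [-2.072, -2.338, 0.036]
contact_force: [0.1, -0.1, -0.5]
opening: 0.0551
```

```bash
python3 go.py "[.5812,-.3603,.019]" 7.3; python3 cas.py w15; python3 -c "
from h import *
print(R.from_rotvec(ctrl.get_obs()['tool_rot']).as_matrix()[:,2])"
```

```text
pos [ 0.586  -0.3629  0.0251] jaw heading 6.9 open 0.0551 F [ 0.1 -0.1 -0.5] q [-0.65  0.38  1.56 -0.02  1.22 -0.77] t 22.1
tool delta [ 0.0031 -0.0042  0.0062]
turn -0.007
22.1 [ 0.586  -0.3629  0.0251] 0.0551
plate c [ 454.4 -372. ] size [68.8 44.1] long heading 22.0 fin top [[453.7, -383.8], [6.1, 2.0], 88.5] fin z 0.0447 plate z 0.012
plate c [ 581.  -360.5] size [90.4 44.5] long heading 7.2 fin top [[586.5, -359.8], [68.6, 26.7], 7.2] fin z 0.0498 plate z 0.0123
[-0.02822655 -0.00617663 -0.99958247]
```

View pics/w15.png

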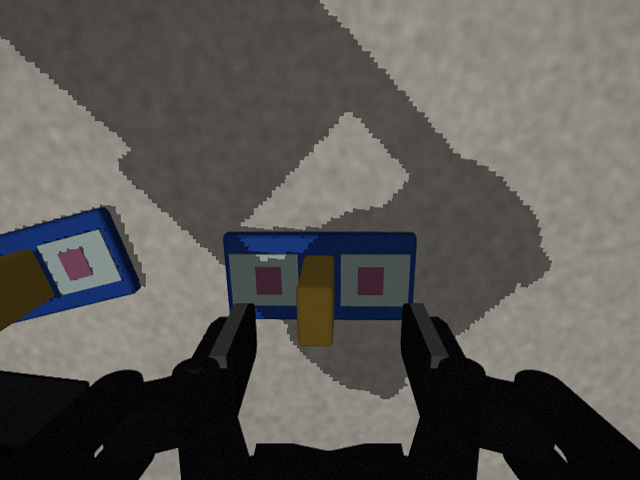

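Emit:
apply_moves(deltas=[[0.003,-0.004,0.005,-0.007,0.3],[0,0,0.002,0,0.3],[0,0,0,0,0.3],[0,0,0,0,-1],[0,0,0,0,-1],[0,0,0,0,-1],[0,0,0,0,-1],[0,0,0,0,-1]])

```text
t: 23.15
tool_pos: [0.581, -0.3602, 0.0177]
tool_rot: [-2.063, -2.346, 0.036]
contact_force: [-0.4, 0.7, 0.6]
opening: 0.0115
```

Emit:
apply_moves(deltas=[[0,0,-0.03,0,-1],[0,0,-0.05,0,-1],[0,0,-0.05,0,-1],[0,0,-0.05,0,-1],[0,0,0,0,-1],[0,0,0,0,-1],[0,0,0,0,-1],[0,0,0,0,-1]])

```text
t: 24.15
tool_pos: [0.5828, -0.3565, 0.1929]
tool_rot: [-2.053, -2.335, 0.037]
contact_force: [0.7, 0.5, -1.0]
opening: 0.0121
```

```bash
sed -i '/^y=yellow/,$d' held.py
cat >> held.py <<'E'
if len(sys.argv)>3:
    b=np.array(eval(sys.argv[2]));h0=float(sys.argv[3]);ha=np.arctan2(M[1,1],M[0,1])
    c=np.array(rect(P)[0])/1000
    a=((np.degrees(ha)-h0+90)%180-90);hf=np.radians(np.degrees(ha)-a)
    tx=np.array([-np.sin(hf),np.cos(hf)]);ty=np.array([np.cos(hf),np.sin(hf)])
    t=b-c[0]*tx-c[1]*ty
    print('TCP target',t.round(4),'turn',np.radians(a).round(3),'tool delta now',(M.T@np.r_[t-o['tool_pos'][:2],0]).round(4),'pos',o['tool_pos'].round(4),'TCP z to seat',(.075+np.median(P[:,2])+.012).round(4),'F',o['contact_force'].round(1),o['opening'],'zaxis',M[:,2].round(3))
E
python3 held.py w16 "[.613,.019]" 60.6
```

```text
tool-frame z of plate [0.0044 0.006  0.0083] x [-0.0215  0.0153  0.0214] y [-0.0433  0.0448] [[-0.4, 0.7], [44.7, 89.4], 0.2] 6290
TCP target [0.6123 0.0186] turn -0.929 tool delta now [ 0.3683  0.0772 -0.    ] pos [ 0.5828 -0.3565  0.1929] TCP z to seat 0.093 F [ 0.7  0.5 -1. ] 0.0121425793326236 zaxis [-0.04   0.003 -0.999]
```

View pics/w16.png

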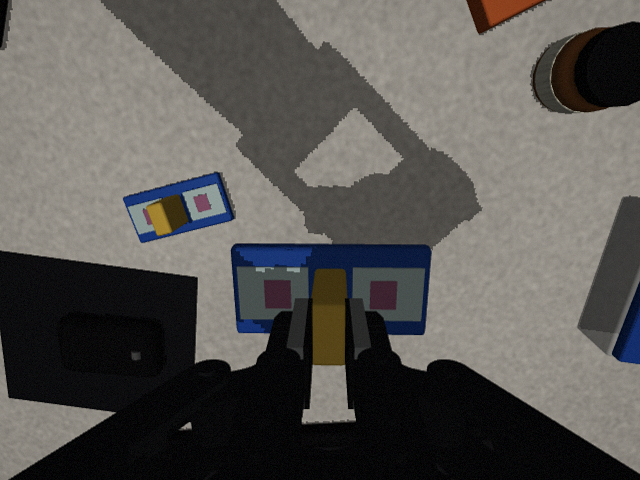

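Emit:
apply_moves(deltas=[[0.05,0.011,-0.02,0,-1],[0.053,0.011,0,0,-1],[0.053,0.011,0,0,-1],[0.053,0.011,0,0,-1],[0.053,0.011,0,0,-1],[0.053,0.011,0,0,-1],[0.053,0.011,0,0,-1],[0,0,0,0,-1]])

```text
t: 25.2
tool_pos: [0.6111, 0.0294, 0.2055]
tool_rot: [-2.05, -2.324, 0.042]
contact_force: [0.7, 0.1, -2.2]
opening: 0.0118
```

Emit:
apply_moves(deltas=[[0,0,0,-0.18,-1],[0,0,0,-0.18,-1],[0,0,0,-0.18,-1],[0,0,0,-0.18,-1],[0,0,0,-0.18,-1],[0,0,0,0,-1],[0,0,0,0,-1],[0,0,0,0,-1]])

```text
t: 26.2
tool_pos: [0.6088, 0.0235, 0.1999]
tool_rot: [-0.803, -2.977, 0.016]
contact_force: [0.1, -0.3, -1.6]
opening: 0.0123
```

```bash
python3 held.py w17 "[.613,.019]" 60.6
```

```text
tool-frame z of plate [0.0044 0.0059 0.009 ] x [-0.0219  0.0149  0.0211] y [-0.0426  0.0457] [[-0.8, 1.6], [90.0, 44.3], 89.9] 6545
TCP target [0.6115 0.018 ] turn -0.013 tool delta now [-0.0051 -0.0034 -0.0002] pos [0.6088 0.0235 0.1999] TCP z to seat 0.0929 F [ 0.1 -0.3 -1.6] 0.012283971308492516 zaxis [-0.059  0.005 -0.998]
```

View pics/w17.png

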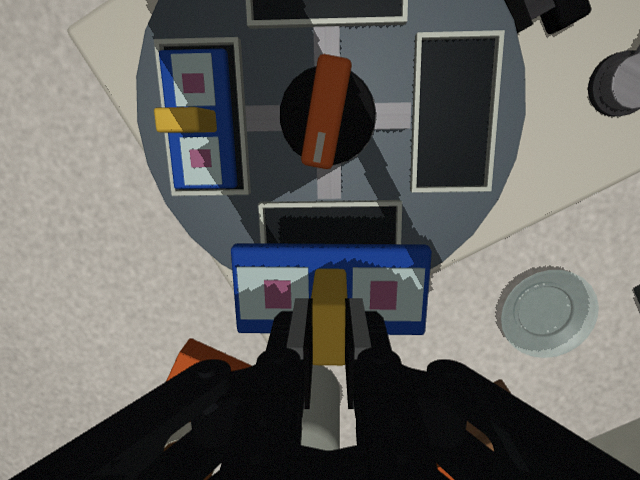

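```bash
cat >> go.py <<'E'
print('zaxis',M[:,2].round(3))
E
python3 go.py "[.6115,.018,.112]" 60.6
```

```text
pos [0.6088 0.0235 0.1999] jaw heading 59.9 open 0.0119 F [ 0.2 -0.8 -1.7] q [-0.08  0.06  1.62  0.    1.52 -1.13] t 26.25
tool delta [-0.0098 -0.0012  0.0876]
turn -0.013
zaxis [-0.059  0.005 -0.998]
```

Emit:
apply_moves(deltas=[[-0.003,0,0.025,-0.013,-1],[-0.003,-0.001,0.025,0,-1],[-0.003,0,0.025,0,-1],[-0.001,0,0.012,0,-1],[0,0,0,0,-1],[0,0,0,0,-1],[0,0,0,0,-1],[0,0,0,0,-1]])

```text
t: 27.25
tool_pos: [0.6152, 0.0179, 0.1153]
tool_rot: [-0.79, -2.989, 0.014]
contact_force: [0.1, -0.3, -1.7]
opening: 0.0119
```

```bash
python3 held.py w18 "[.613,.019]" 60.6; python3 go.py "[.6115,.018,.093]" 60.6
```

```text
tool-frame z of plate [0.0044 0.0059 0.0091] x [-0.0219  0.0149  0.021 ] y [-0.0426  0.0458] [[-0.7, 1.6], [44.4, 90.3], 0.2] 6621
TCP target [0.6116 0.0179] turn -0.003 tool delta now [ 0.0031 -0.0018  0.0002] pos [0.6152 0.0179 0.1153] TCP z to seat 0.0929 F [ 0.1 -0.3 -1.7] 0.011888643949815815 zaxis [-0.05   0.004 -0.999]
pos [0.6153 0.0179 0.1154] jaw heading 60.4 open 0.0121 F [-0.1  0.2 -2.2] q [-0.09  0.14  1.68 -0.    1.37 -1.15] t 27.3
tool delta [ 0.0023 -0.0013  0.0226]
turn -0.003
zaxis [-0.05   0.004 -0.999]
```

View pics/w18.png

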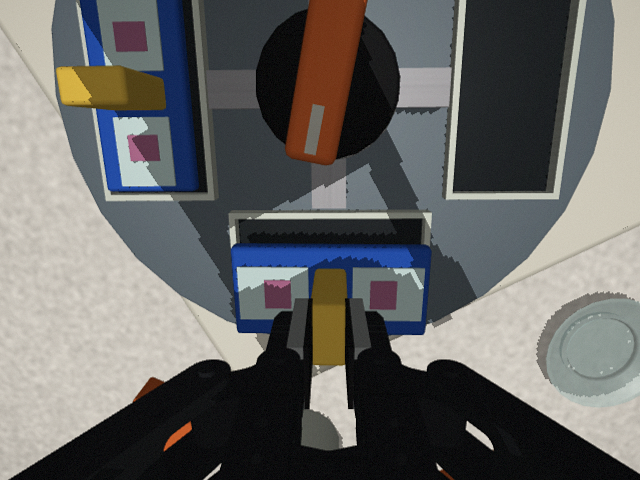

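Emit:
apply_moves(deltas=[[0.003,-0.001,0.004,0,-1],[0,0,0.007,0,-1],[0,0,0.006,0,-1],[0,0,0.004,0,-1],[0,0,0.002,0,-1],[0,0,0,0,-1],[0,0,0,0,-1],[0,0,0,0,-1]])

```text
t: 28.3
tool_pos: [0.6113, 0.0188, 0.0933]
tool_rot: [-0.79, -2.99, 0.013]
contact_force: [0.1, 0.7, 0.8]
opening: 0.012
```

```bash
python3 held.py w19 "[.613,.019]" 60.6; python3 go.py "[.6115,.018,.093]" 60.6
```

```text
tool-frame z of plate [0.0046 0.0068 0.0131] x [-0.0216  0.0191  0.0887] y [-0.0767  0.0456] [[14.9, -26.3], [86.8, 161.9], 32.4] 10300
TCP target [0.6389 0.0346] turn -0.003 tool delta now [-0.0161  0.0273 -0.0013] pos [0.6113 0.0188 0.0933] TCP z to seat 0.0938 F [0.1 0.7 0.8] 0.012047174574135453 zaxis [-0.049  0.004 -0.999]
pos [0.6113 0.0188 0.0934] jaw heading 60.4 open 0.0119 F [-0.5  0.4  1.4] q [-0.09  0.15  1.71 -0.    1.33 -1.14] t 28.35
tool delta [-0.0006 -0.0006  0.0004]
turn -0.003
zaxis [-0.049  0.004 -0.999]
```

View pics/w19.png

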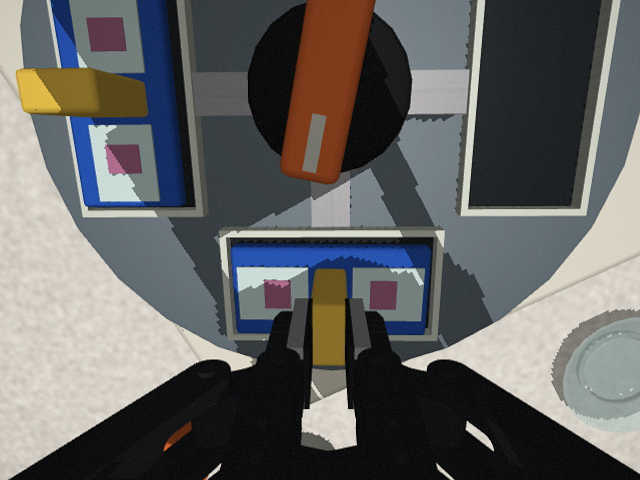

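In the pocket, with light contact. Release and rise.

Emit:
apply_moves(deltas=[[0,0,0.001,0,-1],[0,0,0,0,-0.5],[0,0,0,0,0],[0,0,0,0,0],[0,0,-0.02,0,0],[0,0,-0.04,0,0],[0,0,-0.05,0,0],[0,0,0,0,0]])

```text
t: 29.35
tool_pos: [0.6177, 0.0182, 0.21]
tool_rot: [-0.791, -2.993, 0.013]
contact_force: [-0.2, -0.1, 0.2]
opening: 0.0428
```

```bash
python3 - <<'E'
from cas import *
o=ctrl.get_obs();p=ctrl.get_image('wrist');save(p,'w20');cas(p,o,.2,.075)
E
python3 go.py "[.47,-.31,.25]" 21.5
```

```text
? 916 [0.486 0.09  0.083] 0.01
? 3466 [0.518 0.049 0.101] 0.039
? 2310 [0.576 0.139 0.083] 0.01
plate c [496.5 -12.2] size [ 55.7 102.4] long heading -29.1 fin top [[496.5, -14.7], [26.4, 14.1], 60.2] fin z 0.1244 plate z 0.0869
? 3977 [0.556 0.074 0.102] 0.059
plate c [612.2  20.5] size [102.3  55.5] long heading 60.7 fin top [[612.5, 20.2], [13.6, 26.3], 60.0] fin z 0.1245 plate z 0.0869
? 2464 [ 0.737 -0.081  0.1  ] 0.046
pos [0.6162 0.0183 0.207 ] jaw heading 60.4 open 0.0428 F [ 0.  -0.3  0.6] q [-0.09  0.07  1.6  -0.    1.52 -1.14] t 29.4
tool delta [-0.0332 -0.3585 -0.0369]
turn 0.679
zaxis [-0.051  0.004 -0.999]
```

View pics/w20.png

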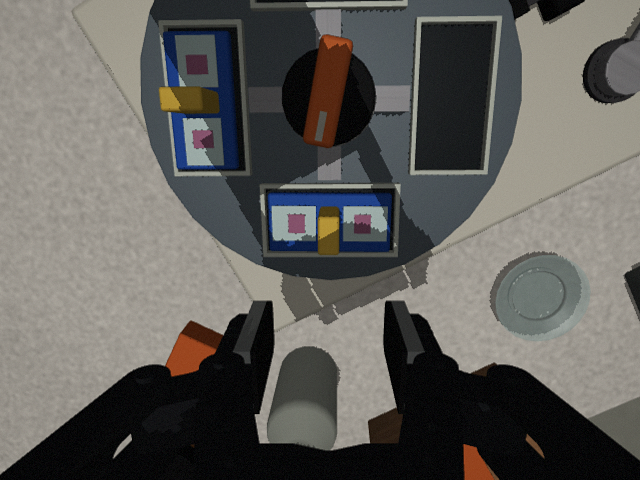

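Emit:
apply_moves(deltas=[[-0.004,-0.03,-0.03,0,0.3],[-0.005,-0.054,-0.01,0,0.3],[-0.005,-0.054,0,0,0.3],[-0.005,-0.054,0,0,0.3],[-0.005,-0.054,0,0,0.3],[-0.005,-0.054,0,0,0.3],[-0.004,-0.05,0,0,0.3],[0,0,0,0.18,0.3]])

```text
t: 30.4
tool_pos: [0.4661, -0.31, 0.2471]
tool_rot: [-1.054, -2.893, 0.02]
contact_force: [0.4, 1.0, -0.3]
opening: 0.0554
```

Emit:
apply_moves(deltas=[[0,0,0,0.18,0.3],[0,0,0,0.18,0.3],[0,0,0,0.14,0.3],[0,0,0.03,0,0.3],[0,0,0.03,0,0.3],[0,0,0,0,0.3],[0,0,0,0,0.3],[0,0,0,0,0.3]])

```text
t: 31.4
tool_pos: [0.4584, -0.3084, 0.1814]
tool_rot: [-1.758, -2.522, 0.042]
contact_force: [-0.0, 0.3, 0.9]
opening: 0.0556
```

```bash
python3 cas.py w21; python3 go.py "[.4437,-.376,.1]" 21.5
```

```text
31.4 [ 0.4584 -0.3084  0.1814] 0.0556
? 746 [ 0.305 -0.205  0.01 ] 0.014
? 446 [ 0.659 -0.183  0.01 ] 0.016
plate c [ 443.1 -376.2] size [90.4 44.6] long heading 22.6 fin top [[443.3, -376.1], [14.3, 26.4], 21.7] fin z 0.0495 plate z 0.0123
? 837 [ 0.347 -0.504  0.018] 0.023
pos [ 0.4586 -0.3086  0.1818] jaw heading 20.3 open 0.0554 F [-0.2  0.7  0.9] q [-0.71 -0.05  1.76 -0.03  1.49 -1.06] t 31.45
tool delta [-0.0613 -0.0324  0.0816]
turn -0.021
zaxis [-0.07   0.015 -0.997]
```

View pics/w21.png

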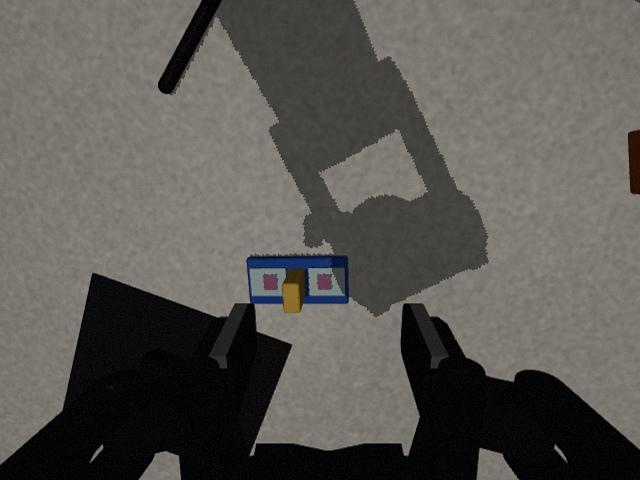

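Emit:
apply_moves(deltas=[[-0.03,-0.016,0.02,-0.02,0.3],[-0.03,-0.016,0.03,0,0.3],[0,0,0.03,0,0.3],[0,0,0.03,0,0.3],[0,0,0.02,0,0.3],[0,0,0,0,0.3],[0,0,0,0,0.3],[0,0,0,0,0.3]])

```text
t: 32.45
tool_pos: [0.4474, -0.3821, 0.0596]
tool_rot: [-1.742, -2.557, 0.047]
contact_force: [0.3, 0.1, 0.4]
opening: 0.0554
```

```bash
python3 cas.py w22;python3 go.py "[.4432,-.376,.018]" 22
```

```text
32.45 [ 0.4474 -0.3821  0.0596] 0.0554
plate c [ 443.3 -376.4] size [90.2 44.4] long heading 21.8 fin top [[443.1, -376.2], [13.8, 25.9], 21.9] fin z 0.0495 plate z 0.0123
? 1081 [ 0.345 -0.502  0.015] 0.022
? 397 [ 0.399 -0.543  0.021] 0.023
pos [ 0.4475 -0.3823  0.0599] jaw heading 21.5 open 0.0556 F [ 0.3 -0.2 -0.4] q [-0.81  0.13  1.79 -0.04  1.26 -1.17] t 32.5
tool delta [0.0066 0.0004 0.0421]
turn -0.008
zaxis [-0.056  0.001 -0.998]
```

Emit:
apply_moves(deltas=[[0.006,0,0.02,-0.008,0.3],[0.001,0,0.018,0,0.3],[0,0,0.005,0,0.3],[0,0,0,0,0.3],[0,0,0,0,0.3],[0,0,0,0,0.3],[0,0,0,0,0.3],[0,0,0,0,0.3]])

```text
t: 33.5
tool_pos: [0.4429, -0.3757, 0.0153]
tool_rot: [-1.732, -2.567, 0.048]
contact_force: [-0.5, -0.6, -0.6]
opening: 0.0557
```

```bash
python3 go.py "[.4432,-.376,.018]" 22
```

```text
pos [ 0.4429 -0.3757  0.0153] jaw heading 22.0 open 0.0557 F [-0.5 -0.6 -0.6] q [-0.81  0.17  1.83 -0.04  1.18 -1.18] t 33.5
tool delta [-0.0003  0.0001 -0.0027]
turn 0.0
zaxis [-0.054 -0.    -0.999]
```

Emit:
apply_moves(deltas=[[0,0,-0.004,0,0.3],[0,0,0,0,-1],[0,0,0,0,-1],[0,0,0,0,-1],[0,0,0,0,-1],[0,0,0,0,-1],[0,0,-0.03,0,-1],[0,0,-0.05,0,-1]])

```text
t: 34.5
tool_pos: [0.4444, -0.3726, 0.0952]
tool_rot: [-1.726, -2.558, 0.043]
contact_force: [1.0, -0.6, -1.0]
opening: 0.0118
```

Emit:
apply_moves(deltas=[[0,0,-0.05,0,-1],[0,0,-0.05,0,-1],[0,0,-0.02,0,-1],[0,0,0,0,-1],[0,0,0,0,-1],[0,0,0,0,-1],[0,0,0,0,-1],[0,0,0,0,-1]])

```text
t: 35.5
tool_pos: [0.4499, -0.371, 0.2111]
tool_rot: [-1.72, -2.55, 0.039]
contact_force: [-0.1, -0.5, -1.2]
opening: 0.0116
```

```bash
python3 held.py w23 "[.463,.1025]" 60.6;python3 held.py w23 "[.580,.135]" -29.4
```

```text
tool-frame z of plate [0.0064 0.0091 0.0119] x [-0.0213  0.0152  0.0215] y [-0.0422  0.046 ] [[-0.4, 1.8], [89.6, 44.8], 89.9] 6169
TCP target [0.4618 0.1011] turn -0.673 tool delta now [0.4332 0.1881 0.0067] pos [ 0.4499 -0.371   0.2111] TCP z to seat 0.0961 F [-0.1 -0.5 -1.2] 0.011605050688694982 zaxis [-0.069  0.016 -0.998]
tool-frame z of plate [0.0064 0.0091 0.0119] x [-0.0213  0.0152  0.0215] y [-0.0421  0.046 ] [[-0.2, 2.0], [44.3, 89.8], 0.1] 6169
TCP target [0.5784 0.1362] turn 0.898 tool delta now [ 0.4221  0.3091 -0.0007] pos [ 0.4499 -0.371   0.2111] TCP z to seat 0.0961 F [-0.2 -0.5 -1.2] 0.01176024513785033 zaxis [-0.069  0.016 -0.998]
```

View pics/w23.png

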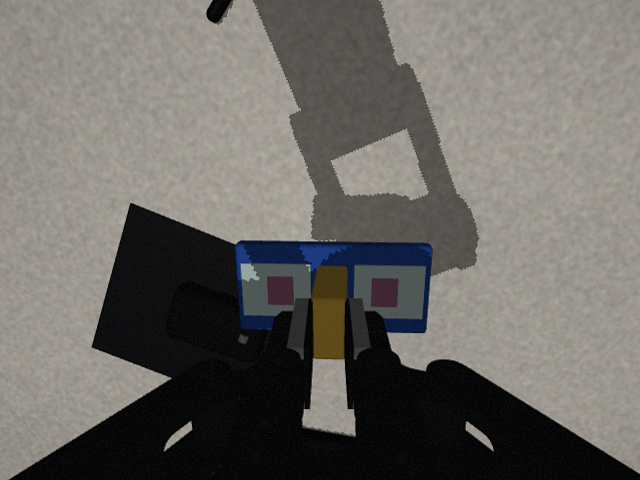

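Emit:
apply_moves(deltas=[[0.04,0.017,0,0,-1],[0.054,0.024,0,0,-1],[0.054,0.024,0,0,-1],[0.054,0.024,0,0,-1],[0.054,0.024,0,0,-1],[0.054,0.024,0,0,-1],[0.054,0.024,0,0,-1],[0.045,0.02,0,0,-1]])

```text
t: 36.6
tool_pos: [0.4669, 0.0854, 0.2194]
tool_rot: [-1.734, -2.549, 0.034]
contact_force: [0.7, -0.4, -1.0]
opening: 0.0116
```

Emit:
apply_moves(deltas=[[0,0,0,-0.18,-1],[0,0,0,-0.18,-1],[0,0,0,-0.18,-1],[0,0,0,-0.14,-1],[0,0,0,0,-1],[0,0,0,0,-1],[0,0,0,0,-1],[0,0,0,0,-1]])

```text
t: 37.6
tool_pos: [0.4669, 0.0898, 0.2209]
tool_rot: [-0.752, -2.989, 0.0]
contact_force: [1.0, -0.5, -0.8]
opening: 0.0121
```

```bash
python3 held.py w24 "[.463,.1025]" 60.6;python3 go.py "[.4618,.1011,.125]" 60.6
```

```text
tool-frame z of plate [0.0063 0.0091 0.0122] x [-0.0218  0.0149  0.0211] y [-0.0416  0.0467] [[-0.6, 2.4], [44.6, 90.1], 0.2] 6307
TCP target [0.4613 0.1007] turn 0.02 tool delta now [0.0101 0.007  0.0005] pos [0.4669 0.0898 0.2209] TCP z to seat 0.0961 F [ 1.  -0.5 -0.8] 0.012050293495038248 zaxis [-0.057  0.014 -0.998]
pos [0.4669 0.0898 0.2209] jaw heading 61.8 open 0.0117 F [ 0.1  0.2 -0.7] q [ 0.02 -0.28  1.9   0.02  1.58 -1.05] t 37.65
tool delta [0.0043 0.0089 0.0962]
turn 0.021
zaxis [-0.057  0.014 -0.998]
```

View pics/w24.png

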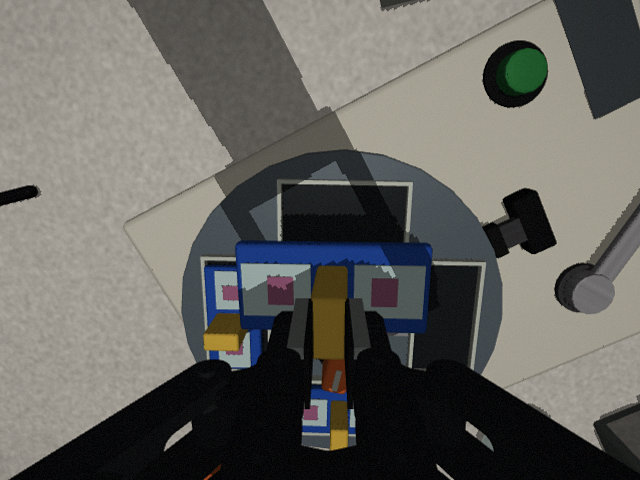

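Emit:
apply_moves(deltas=[[0.002,0.004,0.025,0.02,-1],[0.002,0.004,0.025,0,-1],[0,0.001,0.025,0,-1],[0,0,0.02,0,-1],[0,0,0,0,-1],[0,0,0,0,-1],[0,0,0,0,-1],[0,0,0,0,-1]])

```text
t: 38.65
tool_pos: [0.4649, 0.1012, 0.1275]
tool_rot: [-0.788, -2.987, -0.002]
contact_force: [0.2, -0.3, -0.2]
opening: 0.0119
```

```bash
python3 held.py w25 "[.463,.1025]" 60.6;python3 go.py "[.4615,.101,.097]" 60.6
```

```text
tool-frame z of plate [0.0063 0.0091 0.0122] x [-0.0217  0.0149  0.0211] y [-0.0417  0.0467] [[-0.7, 2.5], [44.3, 90.0], 0.1] 6349
TCP target [0.4612 0.1007] turn -0.003 tool delta now [ 0.003  -0.0023  0.0002] pos [0.4649 0.1012 0.1275] TCP z to seat 0.0961 F [ 0.2 -0.3 -0.2] 0.011946908161687081 zaxis [-0.051  0.015 -0.999]
pos [0.4649 0.1012 0.1275] jaw heading 60.4 open 0.0115 F [-0.   0.1 -0.5] q [ 0.05 -0.21  2.    0.02  1.4  -1.01] t 38.7
tool delta [ 0.0013 -0.0015  0.0306]
turn -0.003
zaxis [-0.05   0.015 -0.999]
```

View pics/w25.png

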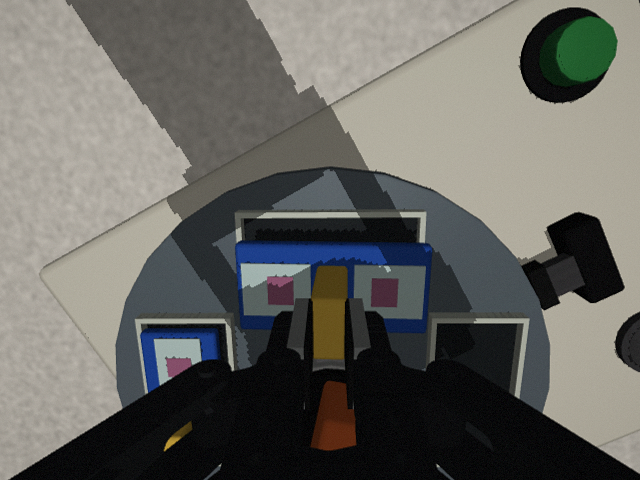

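Emit:
apply_moves(deltas=[[0.002,-0.002,0.008,0,-1],[0,0,0.008,0,-1],[0,0,0.007,0,-1],[0,0,0.005,0,-1],[0,0,0.002,0,-1],[0,0,0,0,-1],[0,0,0,0,-1],[0,0,0,0,-1]])

```text
t: 39.7
tool_pos: [0.4609, 0.1011, 0.097]
tool_rot: [-0.789, -2.987, -0.003]
contact_force: [-1.0, 0.5, 0.7]
opening: 0.0118
```

```bash
python3 held.py w26 "[.463,.1025]" 60.6;python3 go.py "[.4615,.101,.097]" 60.6
```

```text
tool-frame z of plate [0.0066 0.0092 0.0126] x [-0.0446  0.0146  0.0211] y [-0.0773  0.0464] [[-5.7, -17.8], [136.1, 60.7], 79.8] 6632
TCP target [0.4668 0.1208] turn -0.003 tool delta now [0.0046 0.0201 0.    ] pos [0.4609 0.1011 0.097 ] TCP z to seat 0.0962 F [-1.   0.5  0.7] 0.011834461157438463 zaxis [-0.05   0.015 -0.999]
pos [0.4609 0.1011 0.097 ] jaw heading 60.4 open 0.0117 F [-1.6  0.   0.9] q [ 0.05 -0.19  2.04  0.02  1.34 -1.01] t 39.75
tool delta [-0.0006  0.0003 -0.    ]
turn -0.003
zaxis [-0.05   0.015 -0.999]
```

View pics/w26.png

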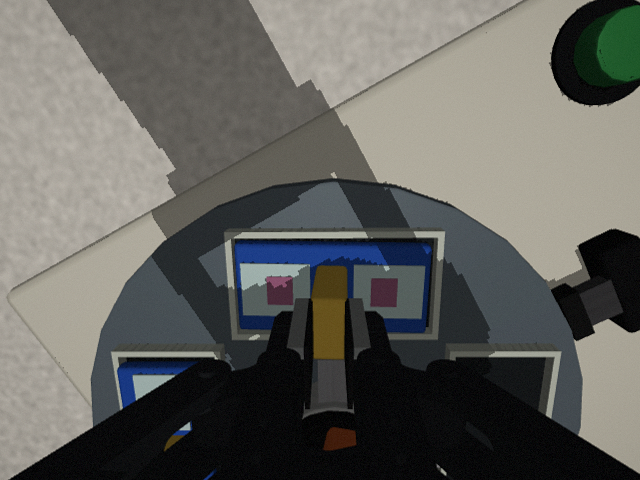

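Emit:
apply_moves(deltas=[[0,0,0.001,0,-1],[0,0,0,0,-0.5],[0,0,0,0,0],[0,0,0,0,0],[0,0,-0.02,0,0],[0,0,-0.04,0,0],[0,0,-0.05,0,0],[0.02,0.02,-0.05,0,0]])

```text
t: 40.75
tool_pos: [0.4584, 0.125, 0.2539]
tool_rot: [-0.79, -2.976, 0.003]
contact_force: [1.1, -0.7, 0.3]
opening: 0.0425
```

```bash
python3 go.py "[.539,.12,.28]" 49
```

```text
pos [0.4584 0.125  0.2539] jaw heading 60.3 open 0.0425 F [ 1.1 -0.7  0.3] q [ 0.1  -0.3   1.86  0.02  1.64 -0.95] t 40.75
tool delta [-0.0707  0.0351 -0.031 ]
turn 0.197
zaxis [-0.061  0.014 -0.998]
```

Emit:
apply_moves(deltas=[[-0.031,-0.002,-0.013,0.1,0],[-0.031,-0.002,-0.013,0.1,0],[0,0,0,0,0],[0,0,0,0,0],[0,0,0,0,0],[0,0,0,0,0],[0,0,0,0,0],[0,0,0,0,0]])

```text
t: 41.75
tool_pos: [0.5109, 0.0902, 0.281]
tool_rot: [-1.084, -2.889, 0.007]
contact_force: [0.3, -0.0, 0.9]
opening: 0.0428
```

```bash
cat > disc.py <<'E'
from cas import *
o=ctrl.get_obs();p=ctrl.get_image('wrist');save(p,sys.argv[1]);cas(p,o,.2,.075)
W=cloud(p,o)
for k,P,uv in blobs(p,W,orange,.137,.15,60): print('knob',k,uv.round(),rect(P),P[:,2].max().round(3))
for a in ctrl.spot_point(p,'lever_grip')[:2]: print('lever',a['confidence'],ray(p,a['uv'],.096,o).round(4))
E
python3 disc.py w27; python3 go.py "[.538,.0608,.115]" 49
```

```text
? 1189 [0.464 0.104 0.083] 0.01
plate c [462.8 103. ] size [90.1 44.1] long heading 59.8 fin top [[462.7, 103.2], [14.1, 26.0], 60.5] fin z 0.1246 plate z 0.0872
? 1157 [0.579 0.138 0.083] 0.01
plate c [564.2  47.2] size [105.1 166.1] long heading -29.9 fin top [[569.5, 47.8], [17.2, 128.1], 58.7] fin z 0.1246 plate z 0.087
plate c [496.5 -12.2] size [ 55.9 102.3] long heading -29.4 fin top [[496.1, -14.6], [26.3, 14.5], 62.0] fin z 0.1244 plate z 0.0869
lever 0.8 [0.5607 0.3463 0.096 ]
pos [0.511  0.0901 0.2811] jaw heading 48.9 open 0.0428 F [ 0.1  0.3 -0.4] q [ 0.02 -0.2   1.73  0.02  1.66 -0.83] t 41.85
tool delta [-0.0479 -0.0004  0.164 ]
turn -0.002
zaxis [-0.054  0.015 -0.998]
```

View pics/w27.png

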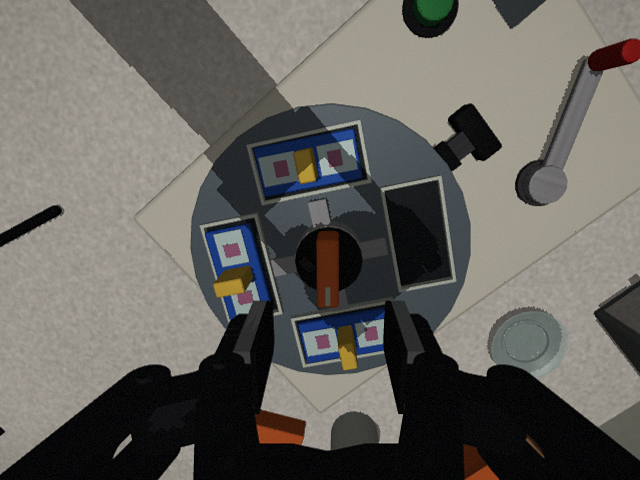

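```bash
cat > knob.py <<'E'
from m import *
import sys
o=ctrl.get_obs();p=ctrl.get_image('wrist');save(p,sys.argv[1]);W=cloud(p,o)
d=np.hypot(W[...,0]-.538,W[...,1]-.0605)
m=(W[...,2]>.138)&(W[...,2]<.148)&(d<.036)
r=cv2.minAreaRect((W[m][:,:2]*1000).astype(np.float32));b=cv2.boxPoints(r);e=max([b[1]-b[0],b[2]-b[1]],key=lambda a:np.hypot(*a))
print(m.sum(),r,'bar heading',(np.degrees(np.arctan2(e[1],e[0]))+90)%180-90,np.median(W[m][:,2]))
E
python3 knob.py w27b
```

```text
1515 ((537.3404541015625, 62.23929977416992), (17.523231506347656, 57.21084213256836), 49.2114372253418) bar heading -40.788548 0.1425692424860429
```

Emit:
apply_moves(deltas=[[-0.018,0,0.03,0,0.1],[-0.018,0,0.04,0,0.1],[-0.012,0,0.04,0,0.1],[0,0,0.02,0,0.1],[0,0,0,0,0.1],[0,0,0,0,0.1],[0,0,0,0,0.1],[0,0,0,0,0.1]])

```text
t: 42.9
tool_pos: [0.5447, 0.0598, 0.151]
tool_rot: [-1.087, -2.898, 0.002]
contact_force: [-0.3, 0.7, -0.5]
opening: 0.047
```

```bash
python3 knob.py w28;python3 go.py "[.538,.0605,.115]" 49
```

```text
4505 ((537.5012817382812, 62.072731018066406), (17.76700782775879, 57.47349548339844), 49.31248474121094) bar heading -40.68751 0.14254874808622983
pos [0.5447 0.0598 0.1511] jaw heading 48.9 open 0.047 F [0.2 0.7 0.1] q [-0.03 -0.06  1.82  0.01  1.42 -0.89] t 42.95
tool delta [ 0.004  -0.0032  0.0364]
turn -0.001
zaxis [-0.043  0.015 -0.999]
```

Emit:
apply_moves(deltas=[[0.005,-0.003,0.01,0,0.1],[0,0,0.015,0,0.1],[0,0,0.009,0,0.1],[0,0,0.002,0,0.1],[0,0,0,0,0.1],[0,0,0,0,0.1],[0,0,0,0,0.1],[0,0,0,0,0.1]])

```text
t: 43.95
tool_pos: [0.537, 0.0615, 0.1133]
tool_rot: [-1.087, -2.899, 0.001]
contact_force: [-0.3, -0.6, -0.7]
opening: 0.047
```

```bash
python3 go.py "[.5377,.0613,.115]" 49.2; python3 look.py w29|head -1
```

```text
pos [0.537  0.0615 0.1133] jaw heading 48.9 open 0.047 F [-0.3 -0.6 -0.7] q [-0.03 -0.04  1.87  0.01  1.35 -0.89] t 43.95
tool delta [-0.0006  0.0002 -0.0018]
turn -0.005
zaxis [-0.043  0.015 -0.999]
t 43.95 [0.537  0.0615 0.1133] [[-0.753, 0.657], [0.657, 0.754]] open 0.047 [-0.3 -0.6 -0.7]
```

View pics/w29.png

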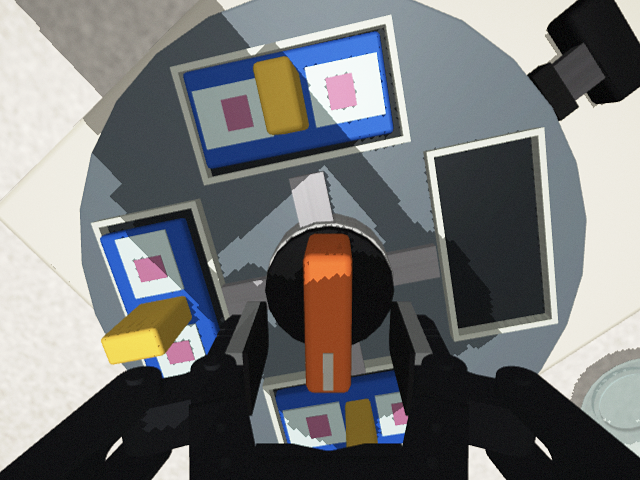

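Emit:
apply_moves(deltas=[[0,0,-0.001,0,-1],[0,0,0,0,-1],[0,0,0,0,-1],[0,0,0,0,-1],[0,0,0,0,-1],[0,0,0,0.1,-1],[0,0,0,0.15,-1],[0,0,0,0.15,-1]], grip_force=80)

```text
t: 45.0
tool_pos: [0.5372, 0.0612, 0.1151]
tool_rot: [-1.656, -2.618, 0.017]
contact_force: [-1.3, -0.5, 1.9]
opening: 0.015
```

```bash
python3 go.py "[.537,.0615,.115]" 49.2; python3 -c "
from h import *
print(ctrl.get_obs()['wrist_torque'])"; python3 look.py w30|head -1
```

```text
pos [0.5372 0.0612 0.1151] jaw heading 25.4 open 0.015 F [-1.3 -0.5  1.9] q [-0.03 -0.04  1.87  0.01  1.36 -0.48] t 45.0
tool delta [ 0.0003 -0.      0.0001]
turn -0.415
zaxis [-0.043  0.014 -0.999]
[0.03142277 0.0194456  0.25305054]
t 45.0 [0.5372 0.0612 0.1151] [[-0.428, 0.903], [0.903, 0.429]] open 0.015 [-1.3 -0.5  1.9]
```

View pics/w30.png

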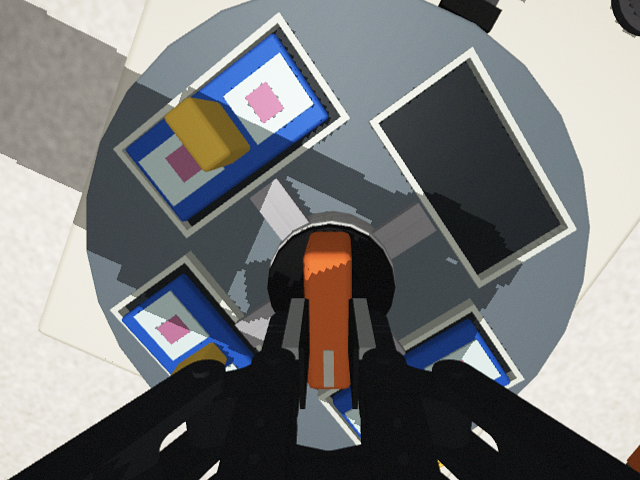

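Emit:
apply_moves(deltas=[[0,0,0,0.16,-1],[0,0,0,0.16,-1],[0,0,0,0.16,-1],[0,0,0,0.16,-1],[0,0,0,0.16,-1],[0,0,0,0.16,-1],[0,0,0,0.16,-1],[0,0,0,0.16,-1]])

```text
t: 46.05
tool_pos: [0.5373, 0.0611, 0.1152]
tool_rot: [-2.92, -1.083, 0.053]
contact_force: [-2.6, -0.6, 0.5]
opening: 0.0147
```

```bash
python3 go.py "[.5375,.0613,.115]" -49; python3 -c "
from h import *
print(ctrl.get_obs()['wrist_torque'])"; python3 look.py w31|head -1
```

```text
pos [0.5373 0.0611 0.1152] jaw heading -49.3 open 0.0147 F [-2.6 -0.6  0.5] q [-0.03 -0.04  1.87  0.01  1.36  0.83] t 46.05
tool delta [ 0.0003 -0.      0.0001]
turn -0.006
zaxis [-0.041  0.014 -0.999]
[ 0.02709582 -0.18307905  0.26045619]
t 46.05 [0.5373 0.0611 0.1152] [[0.758, 0.651], [0.652, -0.758]] open 0.0147 [-2.6 -0.6  0.5]
```

View pics/w31.png

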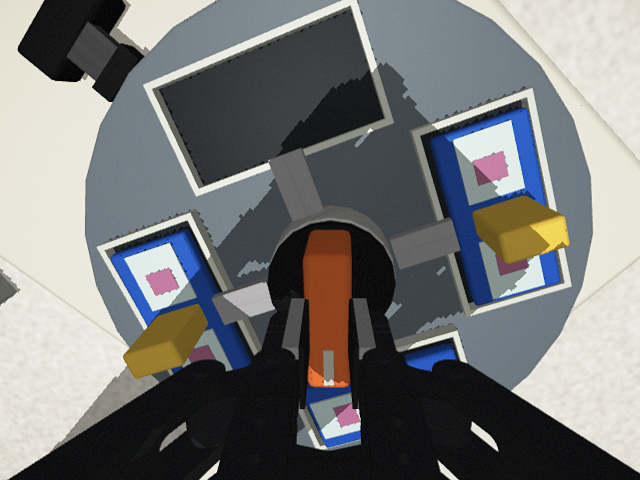

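Emit:
apply_moves(deltas=[[0,0,0,0.16,-1],[0,0,0,0.16,-1],[0,0,0,0.16,-1],[0,0,0,0.16,-1],[0,0,0,0.16,-1],[0,0,0,0.16,-1],[0,0,0,0.04,-1],[0,0,0,0.04,-1]])

```text
t: 47.1
tool_pos: [0.5374, 0.0612, 0.1152]
tool_rot: [-3.094, 0.508, 0.064]
contact_force: [-2.0, -0.6, 0.1]
opening: 0.0146
```

```bash
python3 go.py "[.5375,.0613,.115]" 68.8; python3 -c "
from h import *
print(ctrl.get_obs()['wrist_torque'])"; python3 look.py w32|head -1
```

```text
pos [0.5374 0.0612 0.1152] jaw heading -108.6 open 0.0146 F [-2.  -0.6  0.1] q [-0.03 -0.04  1.87  0.01  1.35  1.86] t 47.1
tool delta [ 0.0001 -0.0002  0.0002]
turn 0.045
zaxis [-0.039  0.012 -0.999]
[-0.07654745 -0.25969959  1.07264016]
t 47.1 [0.5374 0.0612 0.1152] [[0.947, -0.32], [-0.32, -0.948]] open 0.0146 [-2.  -0.6  0.1]
```

View pics/w32.png

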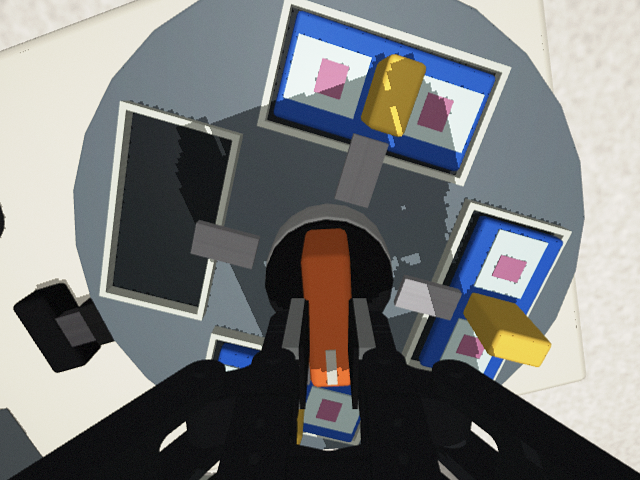

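Emit:
apply_moves(deltas=[[0,0,0,0.05,-1],[0,0,0,0.05,-1],[0,0,0,0.03,-1],[0,0,0,0,-1],[0,0,0,0,-1],[0,0,0,0,-1],[0,0,0,0,-1],[0,0,0,0,-1]])

```text
t: 48.15
tool_pos: [0.5374, 0.0612, 0.1152]
tool_rot: [-3.06, 0.699, 0.063]
contact_force: [-3.1, -0.1, -0.3]
opening: 0.0148
```

```bash
python3 go.py "[.5375,.0613,.115]" 68.8; python3 -c "
from h import *
print(ctrl.get_obs()['wrist_torque'])"
```

```text
pos [0.5374 0.0612 0.1152] jaw heading -115.7 open 0.0148 F [-3.1 -0.1 -0.3] q [-0.03 -0.04  1.87  0.01  1.35  1.99] t 48.15
tool delta [ 0.0001 -0.0002  0.0002]
turn -0.079
zaxis [-0.039  0.011 -0.999]
[-0.06030392 -0.31677551  0.93396416]
```

Emit:
apply_moves(deltas=[[0,0,0,-0.03,-1],[0,0,0,0,-0.3],[0,0,0,0,0.1],[0,0,0,0,0.1],[0,0,-0.03,0,0.1],[0,0,-0.05,0,0.1],[0,0,-0.05,0,0.1],[0.03,0,-0.04,0,0.1]])

```text
t: 49.15
tool_pos: [0.569, 0.0475, 0.283]
tool_rot: [-3.067, 0.66, 0.079]
contact_force: [0.3, -0.0, 0.3]
opening: 0.0469
```

```bash
python3 disc.py w33; python3 knob.py w33b; python3 bays.py w33c;python3 go.py "[.45,.2,.28]" -90
```

```text
plate c [593.9  10.9] size [102.2  74.7] long heading 48.0 fin top [[601.6, 3.9], [14.1, 26.1], 47.5] fin z 0.1244 plate z 0.0868
? 1723 [0.59  0.115 0.087] 0.021
plate c [507.9  88.9] size [102.1 144.3] long heading -42.2 fin top [[515.5, 87.8], [17.4, 127.8], 52.2] fin z 0.1244 plate z 0.0867
plate c [488.1   6. ] size [ 76.  102.6] long heading -42.0 fin top [[480.9, -3.8], [25.8, 14.4], 48.1] fin z 0.1242 plate z 0.0866
knob 1014 [327. 241.] [[541.8, 60.3], [15.9, 48.6], 67.3] 0.145
lever 0.9 [0.5615 0.3456 0.096 ]
lever 0.29 [0.4852 0.114  0.096 ]
1472 ((538.7733154296875, 61.390785217285156), (17.98762321472168, 58.0245475769043), 67.28793334960938) bar heading -22.712082 0.14239651018518537
4928 [[594.5, 127.1], [49.7, 95.4], 47.7] 0.0751
1333 [[544.0, 219.7], [46.6, 51.5], 88.6] 0.0714
pos [0.5694 0.0468 0.2807] jaw heading -114.4 open 0.0469 F [-0.9 -0.4 -0.2] q [-0.05 -0.07  1.62  0.01  1.65  1.94] t 49.35
tool delta [-0.1717 -0.0903  0.0087]
turn -0.425
zaxis [-0.05   0.014 -0.999]
```

View pics/w33.png

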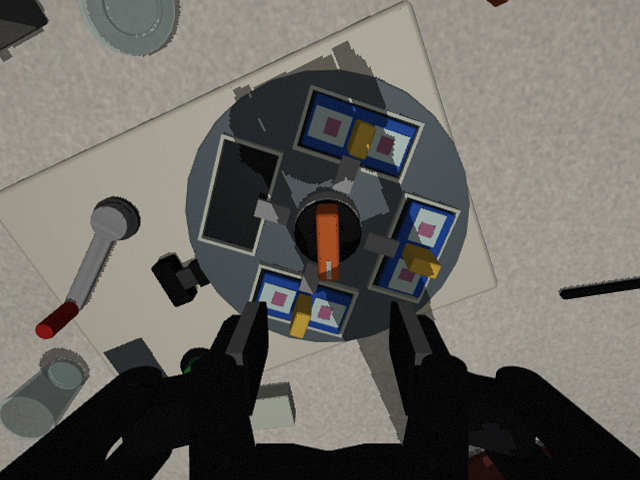

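Emit:
apply_moves(deltas=[[-0.043,-0.029,0,0,-1],[-0.043,-0.029,0,0,-1],[-0.043,-0.029,0.01,0,-1],[-0.043,-0.029,0.01,0,-1],[-0.043,-0.029,0.02,0,-1],[0,0,0.02,-0.14,-1],[0,0,0.01,-0.14,-1],[0,0,0,-0.14,-1]])

```text
t: 50.35
tool_pos: [0.412, 0.2738, 0.2]
tool_rot: [-3.132, -0.012, 0.124]
contact_force: [-0.7, -0.1, 0.6]
opening: 0.0
```

```bash
python3 look.py w34 button_top lever_grip; python3 go.py "[.433,.2695,.09]" -90
```

```text
t 50.35 [0.412  0.2738 0.2   ] [[0.997, 0.008], [0.008, -1.0]] open 0.0 [-0.7 -0.1  0.6]
yellow 1016 [611. 132.] [[473.8, 119.2], [14.5, 24.9], 45.5] [0.474  0.119  0.1246] 0.127
button_top [340. 181.] 0.77 [0.4318 0.2675 0.072 ]
pos [0.4132 0.2739 0.2016] jaw heading -90.0 open -0.0 F [0.9 0.8 0. ] q [ 0.41 -0.21  1.88  0.04  1.54  1.98] t 50.5
tool delta [0.0283 0.0054 0.1097]
turn -0.0
zaxis [-0.077  0.008 -0.997]
```

View pics/w34.png

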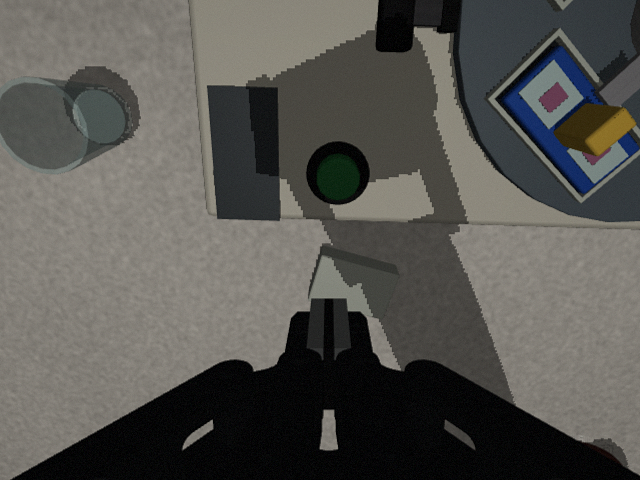

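Emit:
apply_moves(deltas=[[0.014,0.003,0.03,0,-1],[0.014,0.003,0.03,0,-1],[0,0,0.03,0,-1],[0,0,0.02,0,-1],[0,0,0,0,-1],[0,0,0,0,-1],[0,0,0,0,-1],[0,0,0,0,-1]])

```text
t: 51.5
tool_pos: [0.4337, 0.2687, 0.0884]
tool_rot: [-3.13, 0.024, 0.115]
contact_force: [0.1, -0.3, 0.0]
opening: -0.0001
```

```bash
python3 go.py "[.4325,.269,.066]" -90;python3 look.py w35|head -1
```

```text
pos [0.4337 0.2687 0.0884] jaw heading -90.9 open -0.0001 F [ 0.1 -0.3  0. ] q [ 0.39 -0.07  1.95  0.04  1.33  1.96] t 51.5
tool delta [ 0.0005 -0.0001  0.0224]
turn -0.016
zaxis [-0.073  0.01  -0.997]
t 51.5 [0.4337 0.2687 0.0884] [[0.997, -0.016], [-0.015, -1.0]] open -0.0001 [ 0.1 -0.3  0. ]
```

View pics/w35.png

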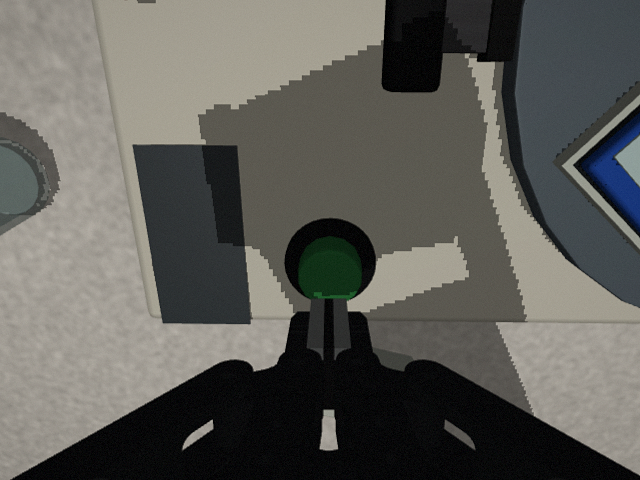

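Emit:
apply_moves(deltas=[[0,0,0.008,0,-1],[0,0,0.008,0,-1],[0,0,0.005,0,-1],[0,0,0.004,0,-1],[0,0,0.002,0,-1],[0,0,0.001,0,-1],[0,0,0.001,0,-1],[0,0,0.001,0,-1]])

```text
t: 52.55
tool_pos: [0.4316, 0.2692, 0.0567]
tool_rot: [-3.13, 0.025, 0.114]
contact_force: [-0.7, 0.9, -0.3]
opening: -0.0002
```

```bash
python3 go.py "[.4325,.269,.064]" -90
```

```text
pos [0.4316 0.2692 0.0567] jaw heading -90.9 open -0.0002 F [-0.7  0.9 -0.3] q [ 0.39 -0.04  1.97  0.04  1.27  1.96] t 52.55
tool delta [ 0.0004  0.0001 -0.0073]
turn -0.016
zaxis [-0.073  0.01  -0.997]
```

```bash
python3 look.py w36 lever_grip
python3 - <<'E'
from h import *
p=ctrl.get_image('scene');cv2.imwrite('pics/s36.png',cv2.resize(p['img'][220:440,360:600,::-1],None,fx=2.7,fy=2.7))
E
```

```text
t 52.55 [0.4316 0.2692 0.0567] [[0.997, -0.016], [-0.015, -1.0]] open -0.0002 [-0.7  0.9 -0.3]
```

View pics/w36.png

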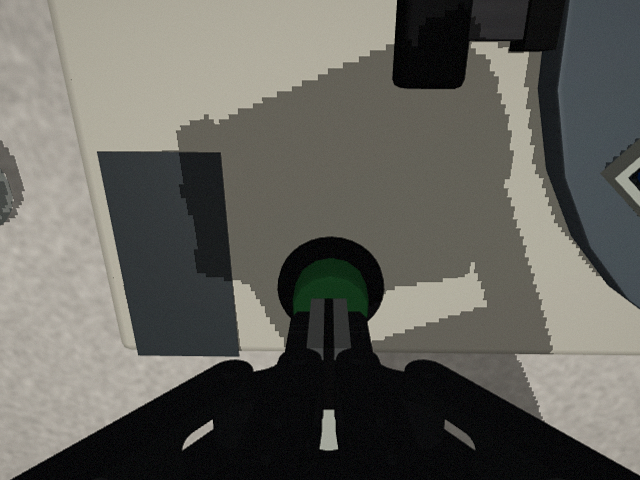

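View pics/s36.png

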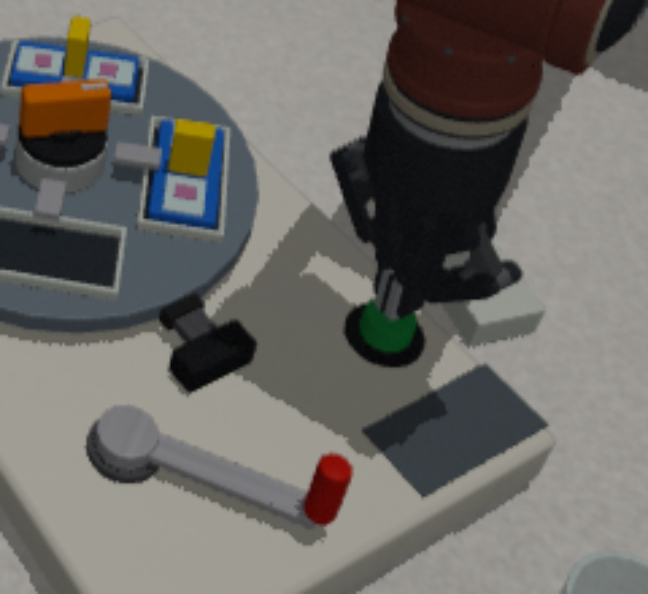

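Run:
```python
from m import *
o=ctrl.get_obs();p=ctrl.get_image('wrist');W=cloud(p,o);I=p['img'].astype(int)
m=green(I[...,0],I[...,1],I[...,2])|((I[...,1]>I[...,0]+20)&(I[...,1]>I[...,2]+15))
m&=np.hypot(W[...,0]-.43,W[...,1]-.27)<.05
P=W[m];print(m.sum(),np.percentile(P,[1,50,99],axis=0).round(4))
T=P[P[:,2]>np.percentile(P[:,2],97)-.003];print(rect(T),len(T))
M=T_cam(p,o)
# fingertip pixels: expected TCP pixel
q=np.linalg.inv(np.array(p['mount']))@np.array([0,0,0,1]);K=p['mtx'];print('TCP px',K[0,0]*q[0]/q[2]+K[0,2],K[1,1]*q[1]/q[2]+K[1,2],q)
for (u,v) in [(316,302),(342,302),(316,310),(342,320),(330,280),(330,265)]: print(u,v,W[v,u].round(4),((W[v,u]-o['tool_pos'])@R.from_rotvec(o['tool_rot']).as_matrix()).round(4),I[v,u])
```

```text
2853 [[0.4321 0.2544 0.0553]
 [0.4433 0.2687 0.0708]
 [0.4489 0.284  0.0728]]
[[439.6, 268.7], [30.7, 19.1], 85.2] 1794
TCP px 330.5418636332569 294.7949585564881 [9.85906005e-04 2.39267608e-02 1.80536604e-01 1.00000000e+00]
316 302 [0.445  0.2741 0.0859] [ 0.0112 -0.0055 -0.0301] [50 54 51]
342 302 [0.4442 0.2646 0.0847] [ 0.0107  0.004  -0.029 ] [47 50 47]
316 310 [0.4454 0.2739 0.092 ] [ 0.0112 -0.0053 -0.0362] [52 52 51]
342 320 [0.4454 0.2649 0.0986] [ 0.0109  0.0036 -0.0428] [50 51 51]
330 280 [0.4462 0.2691 0.0709] [ 0.0136 -0.0003 -0.0152] [16 51 24]
330 265 [0.4487 0.2691 0.0623] [ 0.0168 -0.0003 -0.0069] [14 39 20]
```

Run:
```python
from m import *
o=ctrl.get_obs();p=ctrl.get_image('wrist');W=cloud(p,o);I=p['img']
M=R.from_rotvec(o['tool_rot']).as_matrix()
for u in (314,322,336,344):
  for v in range(276,306,3): print(u,v,W[v,u].round(4),((W[v,u]-o['tool_pos'])@M).round(4),I[v,u])
cv2.imwrite('pics/z36.png',cv2.resize(I[220:380,240:420,::-1],None,fx=4,fy=4,interpolation=cv2.INTER_NEAREST))
p=ctrl.get_image('side');cv2.imwrite('pics/sd36.png',cv2.resize(p['img'][300:440,240:460,::-1],None,fx=3.6,fy=3.6))
```

```text
314 276 [nan nan nan] [nan nan nan] [10 38 16]
314 279 [0.4468 0.2754 0.0711] [ 0.0141 -0.0067 -0.0154] [14 48 22]
314 282 [0.4456 0.2754 0.0713] [ 0.0128 -0.0067 -0.0155] [13 48 21]
314 285 [0.4448 0.2754 0.0724] [ 0.012  -0.0066 -0.0165] [19 55 25]
314 288 [0.4429 0.2755 0.0714] [ 0.0102 -0.0067 -0.0154] [17 53 23]
314 291 [0.4416 0.2756 0.0714] [ 0.0089 -0.0067 -0.0154] [19 53 27]
314 294 [0.4408 0.2755 0.0725] [ 0.008  -0.0067 -0.0163] [16 51 23]
314 297 [0.4386 0.2757 0.071 ] [ 0.0059 -0.0068 -0.0147] [16 52 23]
314 300 [0.4445 0.275  0.0836] [ 0.0109 -0.0063 -0.0277] [52 51 50]
314 303 [0.4447 0.2749 0.086 ] [ 0.0109 -0.0062 -0.0301] [49 49 49]
322 276 [0.4473 0.2723 0.0695] [ 0.0147 -0.0035 -0.0139] [14 43 19]
322 279 [0.4466 0.2723 0.0708] [ 0.014  -0.0035 -0.0151] [21 56 26]
322 282 [0.4455 0.2723 0.0713] [ 0.0129 -0.0035 -0.0155] [15 51 23]
322 285 [0.4446 0.2723 0.072 ] [ 0.0118 -0.0035 -0.0161] [23 55 30]
322 288 [0.4428 0.2723 0.0713] [ 0.0102 -0.0035 -0.0153] [20 55 27]
322 291 [0.4418 0.2723 0.0719] [ 0.0091 -0.0035 -0.0159] [20 56 28]
322 294 [0.4401 0.2724 0.0713] [ 
[... 898 characters left out ...]
 -0.0301] [51 53 51]
344 276 [0.4471 0.2635 0.0694] [ 0.0147  0.0053 -0.0138] [11 39 18]
344 279 [0.4471 0.2635 0.072 ] [ 0.0145  0.0052 -0.0164] [20 52 27]
344 282 [0.4459 0.2636 0.0722] [ 0.0133  0.0052 -0.0166] [16 52 25]
344 285 [0.4444 0.2636 0.072 ] [ 0.0119  0.0052 -0.0162] [15 50 22]
344 288 [0.4434 0.2636 0.0724] [ 0.0107  0.0052 -0.0166] [15 52 22]
344 291 [0.4412 0.2635 0.071 ] [ 0.0087  0.0053 -0.015 ] [15 53 25]
344 294 [0.4402 0.2636 0.0717] [ 0.0077  0.0053 -0.0156] [17 51 24]
344 297 [0.4389 0.2636 0.0717] [ 0.0063  0.0053 -0.0155] [15 54 24]
344 300 [0.4442 0.2639 0.0832] [ 0.0108  0.0048 -0.0274] [53 54 54]
344 303 [0.4447 0.2639 0.0862] [ 0.011   0.0047 -0.0304] [50 52 51]
```

View pics/z36.png

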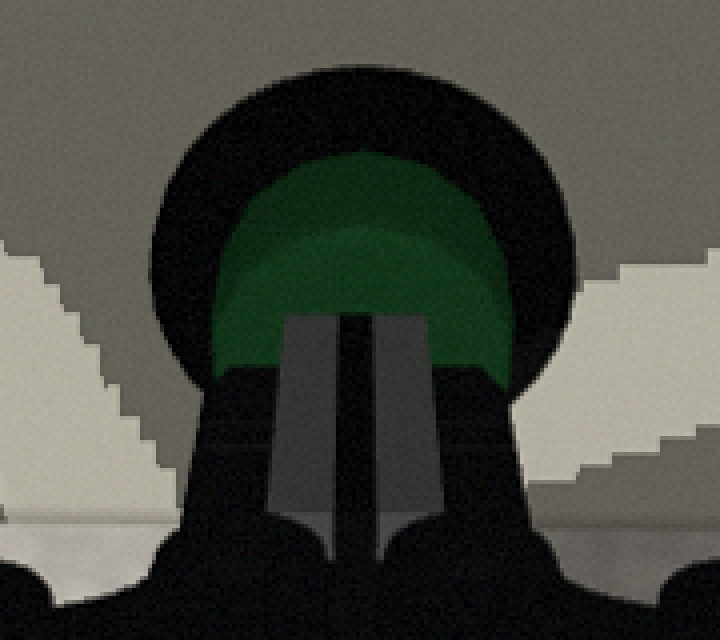

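View pics/sd36.png

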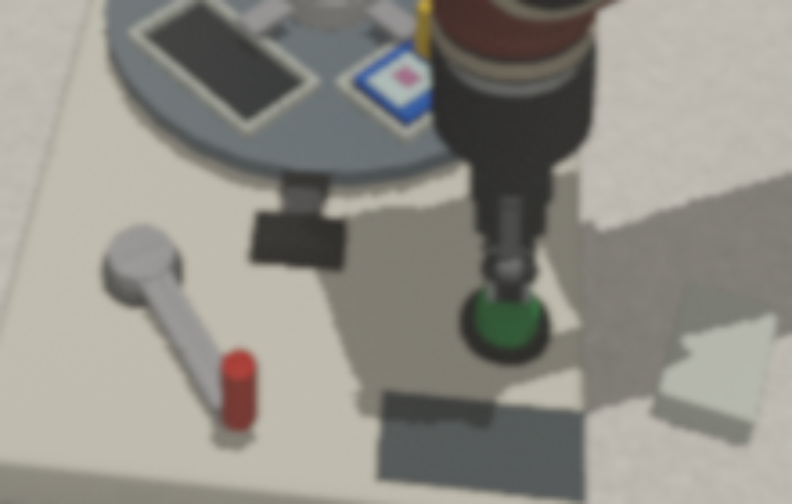

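Emit:
apply_moves(deltas=[[0,0,0.004,0,-1],[0,0,0.003,0,-1],[0,0,0.002,0,-1],[0,0,0.002,0,-1],[0,0,0.001,0,-1],[0,0,0,0,-1],[0,0,0,0,-1],[0,0,0,0,-1]])

```text
t: 53.85
tool_pos: [0.4312, 0.2693, 0.048]
tool_rot: [-3.131, 0.023, 0.116]
contact_force: [-1.6, -0.3, 3.0]
opening: -0.0
```

```bash
python3 go.py "[.4325,.269,.064]" -90; python3 -c "
from m import *
p=ctrl.get_image('side');cv2.imwrite('pics/sd37.png',cv2.resize(p['img'][300:440,240:460,::-1],None,fx=3.6,fy=3.6))
o=ctrl.get_obs();p=ctrl.get_image('wrist');W=cloud(p,o);I=p['img'];cv2.imwrite('pics/z37.png',cv2.resize(I[220:380,240:420,::-1],None,fx=4,fy=4,interpolation=cv2.INTER_NEAREST))
print(W[285:310:4,322].round(4))"
```

```text
pos [0.4312 0.2693 0.048 ] jaw heading -90.9 open -0.0 F [-1.6 -0.3  3. ] q [ 0.39 -0.02  1.97  0.04  1.26  1.96] t 53.85
tool delta [ 0.0001  0.0002 -0.016 ]
turn -0.015
zaxis [-0.074  0.009 -0.997]
[[0.4469 0.2723 0.0683]
 [0.4451 0.2723 0.0682]
 [0.4446 0.2723 0.0704]
 [0.4428 0.2724 0.0703]
 [0.4453 0.2721 0.0775]
 [0.4448 0.2721 0.0795]
 [0.4448 0.272  0.0823]]
```

View pics/z37.png

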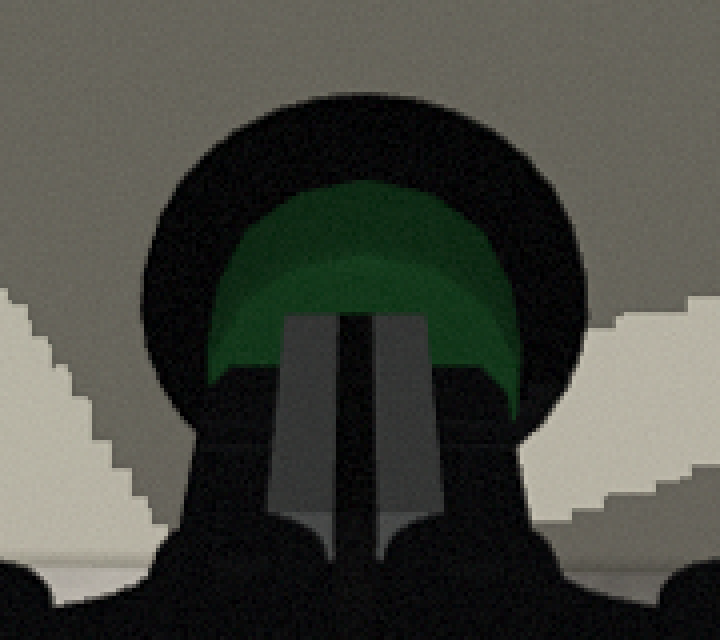

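View pics/sd37.png

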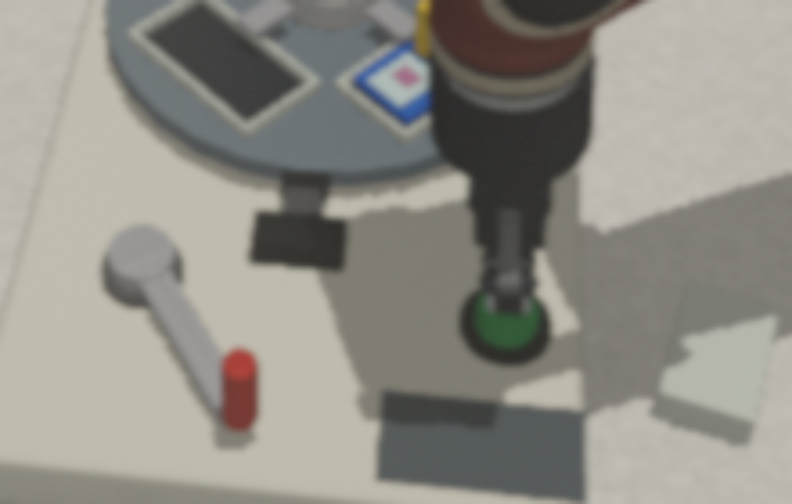

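Emit:
apply_moves(deltas=[[0,0,0.003,0,-1],[0,0,0.002,0,-1],[0,0,0.002,0,-1],[0,0,0.001,0,-1],[0,0,0,0,-1],[0,0,0,0,-1],[0,0,0,0,-1],[0,0,0,0,-1]])

```text
t: 54.95
tool_pos: [0.4313, 0.2695, 0.0407]
tool_rot: [-3.131, 0.023, 0.114]
contact_force: [-2.5, -2.0, 4.2]
opening: -0.0001
```

```bash
python3 go.py "[.4325,.269,.064]" -90; python3 -c "
from m import *
p=ctrl.get_image('side');cv2.imwrite('pics/sd38.png',cv2.resize(p['img'][300:440,240:460,::-1],None,fx=3.6,fy=3.6))"
```

```text
pos [0.4313 0.2695 0.0407] jaw heading -90.9 open -0.0001 F [-2.5 -2.   4.2] q [ 0.39 -0.01  1.98  0.04  1.24  1.96] t 54.95
tool delta [-0.0005  0.0003 -0.0234]
turn -0.015
zaxis [-0.073  0.009 -0.997]
```

View pics/sd38.png

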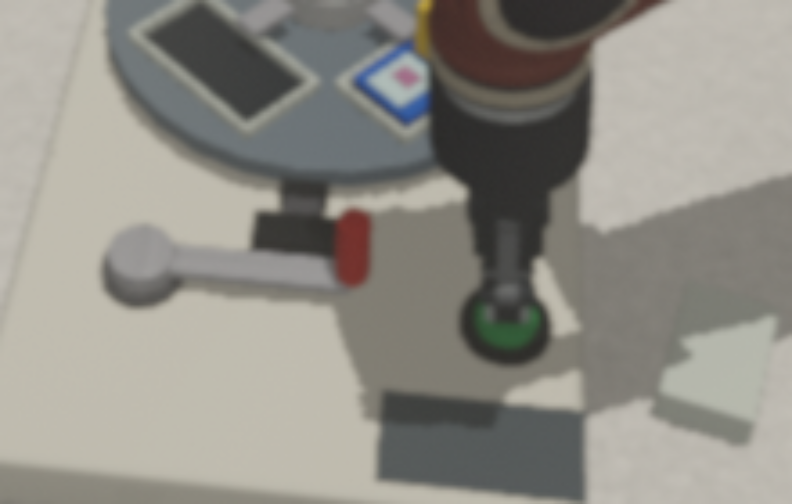

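Emit:
apply_moves(deltas=[[0,0,0,0,-1],[0,0,0,0,-1],[0,0,0,0,-1],[0,0,0,0,-1],[0,0,0,0,-1],[0,0,0,0,-1],[0,0,-0.02,0,-1],[0,0,-0.05,0,-1]])

```text
t: 56.0
tool_pos: [0.4329, 0.2677, 0.1057]
tool_rot: [-3.133, 0.024, 0.128]
contact_force: [0.4, 0.1, 1.0]
opening: -0.0002
```

Emit:
apply_moves(deltas=[[0,0,-0.06,0,-1],[0,0,-0.06,0,-1],[-0.02,0.04,-0.04,0,-1],[0,0.04,0,0,-1],[0,0.03,0,0,-1],[0,0,0,0,-1],[0,0,0,0,-1],[0,0,0,0,-1]])

```text
t: 57.0
tool_pos: [0.4259, 0.1564, 0.2699]
tool_rot: [-3.13, 0.02, 0.117]
contact_force: [-0.7, -0.2, -0.4]
opening: -0.0001
```

```bash
python3 disc.py w39; python3 knob.py w39b; python3 go.py "[.43,.16,.28]" -90
python3 - <<'E'
from m import *
for n in ['side','scene']:
    p=ctrl.get_image(n);save(p,n+'39');W=cloud(p)
    for k,P,uv in blobs(p,W,red,.1,.13): print(n,'post',np.nanmedian(P,0).round(4))
    for t in ['wash_bottle','stain_jar','coverslip_box','cassette0']:
        print(t,[(np.round(a['uv']).tolist(),round(a['confidence'],2)) for a in ctrl.spot_point(p,t)[:4]])
E
```

```text
? 459 [0.555 0.141 0.083] 0.01
plate c [534.4  81.7] size [58.7 21.3] long heading 11.2 fin top [[535.9, 71.3], [13.8, 52.3], 84.0] fin z 0.1273 plate z 0.086
? 363 [ 0.557 -0.013  0.083] 0.011
? 684 [0.529 0.04  0.107] 0.034
plate c [488.    5.9] size [ 76.1 102.4] long heading -42.3 fin top [[480.5, -3.4], [26.3, 14.5], 48.4] fin z 0.1244 plate z 0.0868
plate c [482.7 111.8] size [102.2  75.2] long heading 47.8 fin top [[474.1, 118.7], [14.3, 25.9], 46.9] fin z 0.1245 plate z 0.0868
knob 583 [472.  41.] [[533.4, 65.3], [10.3, 41.6], 66.2] 0.145
lever 0.9 [0.5135 0.2568 0.096 ]
2555 ((536.1677856445312, 62.517860412597656), (18.76542854309082, 53.74040985107422), 67.40072631835938) bar heading -22.599281 0.1424837298682119
pos [0.4259 0.1563 0.2701] jaw heading -90.7 open -0.0003 F [0.5 0.2 1.1] q [ 0.17 -0.35  1.87  0.02  1.69  1.76] t 57.15
tool delta [ 0.0033 -0.0039 -0.0101]
turn -0.013
zaxis [-0.074  0.01  -0.997]
wash_bottle [([247.0, 271.0], 0.91)]
stain_jar [([257.0, 236.0], 0.81)]
coverslip_box [([276.0, 253.0], 0.74)]
cassette0 [([359.0, 318.0], 0.92), ([360.0, 281.0], 0.68), ([306.0, 280.0], 0.59), ([338.0, 369.0], 0.2)]
scene post [0.5145 0.2594 0.113 ]
wash_bottle [([244.0, 301.0], 0.61)]
stain_jar [([225.0, 257.0], 0.69), ([338.0, 276.0], 0.31)]
coverslip_box [([261.0, 263.0], 0.7)]
cassette0 [([425.0, 287.0], 0.87), ([336.0, 275.0], 0.67), ([390.0, 248.0], 0.66)]
```

View pics/w39.png

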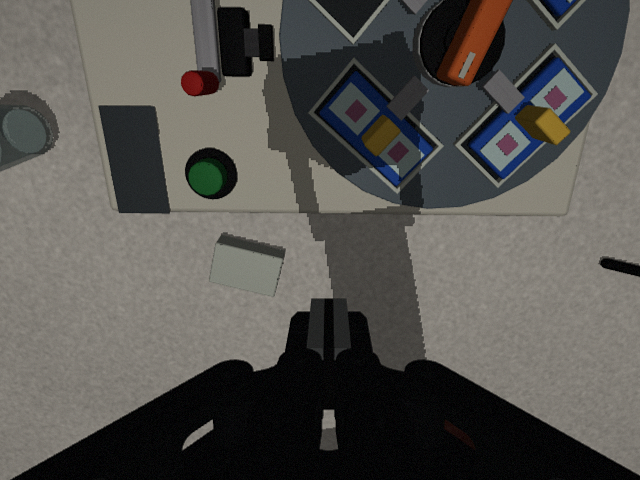

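View pics/side39.png

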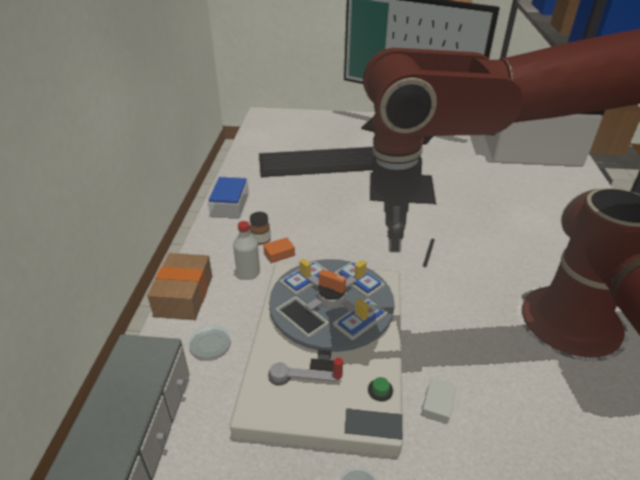

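View pics/scene39.png

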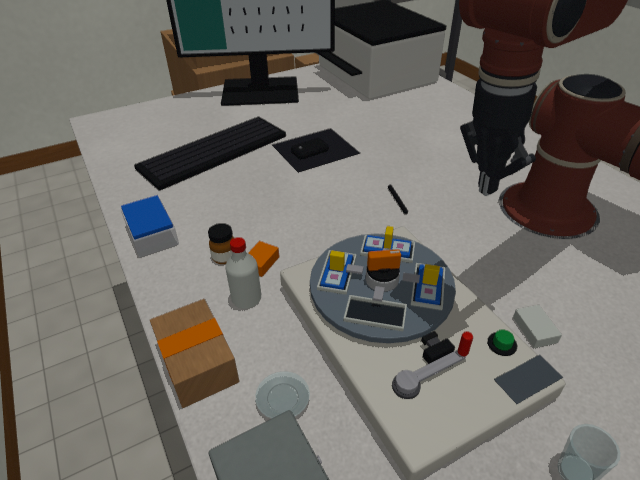

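```bash
python3 -c "
from station import ctrl
print(ctrl.finish_job())"
```

```text
the job is handed in; nothing more can be done
None
```

I did the whole job in the order asked and handed it in at about 57 s. One thing went less than cleanly: the disc slipped while I tightened the knob.

**What I did:**
- Pulled the brake lever to its last notch, about 0.96 rad.
- Placed the three cassettes on the bench into three pockets.
- Turned the clamp knob clockwise until the torque rose sharply, to about 1 N m.
- Held the green button down until the lever sprang back, then moved the arm clear.

**Last checks:**
- **Cassettes:** All three were flat, fin up, after the knob was tightened, with fin tops 49.5 mm above the pocket floor. After the release I re-measured two; the third shows seated in the final picture. I found no other cassette on the bench.
- **Clamp knob:** It reads about 2.80 rad relative to the disc, which is its stop, and the latches reach out over the cassette edges.
- **Lever:** It is back within about 1 mm of where it started. The button is up and the robot touches nothing.
- **Wash bottle, stain jar and coverslip box:** They look unmoved in the scene and side pictures.

**What went less well:**
- **Disc slip:** Pushing the knob against its stop turned the braked disc about 13° clockwise. The lever stayed in its last notch.
- **Tool tilt:** The tool ended up tilted about 4° over the run, and I corrected for it by measuring.
- **Button press:** The closed fingertips sat about 25 mm higher than the reported tool point, so the press needed a second, lower push.

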